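Pry open the sample box and present a glass test strip over the light panel

TASK

Use the pry knife in the slot at the front of the sample box to lever its lid up and swing it open past upright, then lay the knife back down on the bench. Take the glass test strip out of the box, find its frosted label end by the small corner notch, and present it over the middle of the light panel, about 18 cm above the bench: label face still upward, the notched end raised so that the strip slopes at about 40 degrees. Finish while still holding it there, steady; leave the jar and the tub where they are.

Things in the scene. Friction and masses are not known exactly. Their poses are not given: they have to be found in the camera images.
- box: Grey painted sample box, fixed to the bench, 142 x 142 mm outside, 44 mm high without its lid; walls 6 mm, floor 8 mm thick. Origin: centre of its underside on the bench. Its x axis points from the slotted front wall to the hinged back, y along the front, z up. In its middle a round cork rest, 26 mm across and 8 mm high, carries the test strip 16 mm above the bench.
- slot (a point): Outer mouth of the pry slot in the middle of the box's front wall: 70 mm wide (box y), 10 mm high, from 34 mm to 44 mm above the bench; the lid's underside is its top edge. This point is its middle, on the outer face of the front wall; axes as the box's (x goes into the box).
- lid (a joint): Opening angle of the box's flat aluminium lid (142 x 142 x 6 mm, 0.14 kg, no handle, flush with the box's sides): 0 lies shut, 1.57 upright, 1.9 is the stop. Its hinge is stiff: it takes about 2 N upwards at the front edge and stays at whatever angle it is left.
- lid_hinge (a point): Middle of the lid's hinge line, at the back of the box at the level of the lid's underside (44 mm above the bench). The hinge line runs along the box's y; the shut lid reaches 142 mm from here to the front. The axes turn with the lid.
- strip_center (a point): Centre of the glass test strip, 80 x 28 x 6 mm (length, width, thickness), 35 g, lying flat on the cork rest in the box, label face up, turned any way round. Both ends are ground matt over 20 mm and look alike, the middle is clear glass; only the frosted label end has one corner cut out by a square notch of 8 x 8 mm. x axis: along its length to the notched end; y: across its width to the notched side; z: out of the label face.
- knife_grip (a point): Centre of the wooden handle (100 long, 20 wide, 24 mm high) of a stiff pry knife, 0.12 kg, lying loose on the bench; 12 mm above the bench. x axis: towards the blade's tip; z up.
- knife_tip (a point): Middle of the square end of the knife's steel blade, 135 mm from the handle's centre. The blade is 85 mm long, 24 mm wide and 2.5 mm thick, in line with the handle at its mid height.
- panel_top (a point): Centre of the top of the flat white light panel, 150 x 150 mm, 19 mm high, fixed to the bench; z up.
- jar: Bystander: closed amber glass jar, 60 mm across, 85 mm high; origin at the centre of its underside.
- tub: Bystander: open white plastic tub, 70 x 80 mm, 45 mm high; origin at the centre of its underside.
Mind the look-alikes: they are no part of the job. What is shaped like the part that bears knife_grip but turquoise is not meant.

How it is judged (in metres and radians):
On the way, in this order (a step that is already met when the one before it is completed fails the run):
1. the knife's blade, in the slot, lifts the lid, without the fingers touching the lid (value of joint lid above 0.2 rad and contact force between knife and lid above 0.2 N and contact force between the fingers and lid below 0.2 N), for 0.05 s.
2. the lid has been swung open past upright (value of joint lid above 1.58 rad), for 0.2 s.
3. the knife lies on the bench again, let go (height (world z) of knife_grip below 0.02 m and linear speed of knife below 0.03 m/s and contact force between the fingers and knife below 0.1 N), for 0.2 s.
4. the strip is lifted out of the box in the fingers (height (world z) of strip_center above 0.08 m and contact force between the fingers and strip above 1 N), for 0.2 s.
At the end, for the whole second after the job is handed in: Strip held still in the fingers (under 0.03 m/s), centre 0.12 to 0.25 m high, within 40 mm of the panel's centre seen from above, label face up (within 60 deg), notched end raised 25 to 60 deg; lid open over 1.5 rad; knife at rest on the bench, handle centre under 20 mm (contact force between the fingers and strip above 1 N and height (world z) of strip_center between 0.12 and 0.25 m and horizontal distance between strip_center and panel_top below 0.04 m and angle between strip_center's own x axis and vertical between 0.52 and 1.13 rad and angle between strip_center's own z axis and vertical below 1.05 rad and linear speed of each of strip, knife below 0.03 m/s and value of joint lid above 1.5 rad and height (world z) of knife_grip below 0.02 m and contact force between strip and knife below 0.1 N); the arm keeps its last pose, push and grip.
It fails at once if a bystander (jar or tub) is shifted by more than 30 mm (distance of any of jar, tub from where it was at the start of the episode above 0.03 m).
It also fails if it takes over 64 s, if anything falls off the work surface, if the arm or the gripper's body presses on something with over 40 N, if the wrist force passes 120 N, or if a joint passes its speed limit or range.

ROBOT

A 6-joint arm with a two-finger parallel gripper is mounted at the origin on the work surface. World frame = base frame: x ahead of the robot, y to its left, z up, the work surface at z = 0. Lengths are in mm, angles in degrees, forces in N, time in s.
With the tool pointing down it reaches from about 350 to 850 mm from the base axis. Payload 8.1 kg.
Tool frame: the origin (TCP) lies midway between the tips of the shut fingers; the grasp point (between the pads) lies 19 mm behind it; z points along the fingers, y is the direction in which the jaws open and shut (so a half turn about z gives the same grasp; the last joint's range is limited). The gripper opens to 85 mm and grips with 20 to 120 N. Pads are 22 mm wide; open, the fingers measure 114 mm over their backs; the gripper's body (76 mm by 85 mm) begins 54 mm behind the grasp point. The pads swing forward as they close: fully open they stand 13 mm farther back than shut.
Start: joints at [59.966, 7.471, 85.268, -0, 87.261, -4.893], TCP at [254.892, 543.171, 197.092] pointing down, gripper open.
Joint ranges: [-169.43, 169.43], [-51.17, 129.36], [1.28, 143.12], [-76.62, 256.62], [0, 156.53], [-152.29, 152.29]. Speed limits (degrees/s): [136.94, 136.94, 159.86, 180, 180, 180].

INTERFACE

Orientations are given as [roll, pitch, yaw] about the fixed x, y, z axes, in that order (R = Rz(yaw) Ry(pitch) Rx(roll)).
In Python, from bench import r gives the robot as it stands.
- The arm moves only by the shell command python3 -m jog 'ROWS' [FORCE]. ROWS is JSON, a list of rows, each a list of 5 numbers: the shift along the tool's x, y, z in m, then the turn about the tool's z in rad, then the opening, from 0 (shut) to 1 (fully open). A call has 1 to 20 rows; each row is the pose to reach, as a shift and turn from the pose measured when the call began, along the tool's axes at that moment; what a row does not reach only later rows make up. A row lasts 1/10 s, in which the tool goes at most 50 mm and 8.59 degrees, less where a joint would pass 70% of its speed; a pose out of reach is approached as far as the arm can. A call with a gripper value outside its range is refused whole. The fingers move at their own pace and stop on an object; FORCE is the grip in N (left out, the last holds). Time passes only in rows, so rows that repeat a pose let the fingers close. It gives the time, the measured TCP pose, the force and the opening at its end, in the units of the state.
- r.sense(): the state, without advancing time (a new reading comes with each control period).
- r.snapshot(name): name is "side" or "top"; returns a dict with "pixels" (384x512x3 uint8, red, green, blue), "K" (3x3 intrinsics, pixels), "R" (3x3) and "t" (3): a world point X has camera coordinates R X + t. Camera axes: x right, y down, z forward; pixel columns grow to the right and rows downward; lengths in mm; the calibration is good to about 2 mm. A picture is of the moment at which its call begins. There is no depth.
- r.hand_in(): hands the job in, once; it reports no verdict.
The state is a dict: "time": time; "joint_pos": joint angles; "qd": joint speeds; "joint_efforts": joint torques, N m; "tool_pos": TCP position; "tcp_rot": TCP orientation; "ft_force": force on the tool from outside, world axes, zero at the start; "wrist_torque": the same for the moment, N m; "finger_gap": finger opening in mm.
Only numpy, scipy, OpenCV 4.12 (cv2) and the standard library are available. Lean on these libraries where they do the work, as an engineer would, in place of code of your own. Each camera call takes 0.05 s, during which the arm holds its last target.

## Working session

There is one attempt and no reset: what is moved stays moved. The work goes in short steps, Python scripts to look and compute and a shell command to move; the robot and the scene stay as the last step left them, time stands still between calls to the robot, and variables do not carry over. Pictures are saved under pics/ and viewed, and the job is handed in when it is done.

```bash
mkdir -p pics; ls; cat > h.py <<'E'
import numpy as np, cv2
from bench import r
def snap(cam,name,crop=None,s=1):
    d=r.snapshot(cam); im=d["pixels"][:,:,::-1].copy()
    np.savez(f"pics/{cam}_last.npz",**{k:np.array(v) for k,v in d.items()})
    if crop: x0,y0,x1,y1=crop; im=im[y0:y1,x0:x1]
    if s!=1: im=cv2.resize(im,None,fx=s,fy=s,interpolation=cv2.INTER_CUBIC)
    cv2.imwrite(f"pics/{name}.png",im); return d
def load(cam): return dict(np.load(f"pics/{cam}_last.npz"))
def crop(cam,name,c,s):
    im=load(cam)["pixels"][:,:,::-1]; x0,y0,x1,y1=c
    cv2.imwrite(f"pics/{name}.png",cv2.resize(im[y0:y1,x0:x1],None,fx=s,fy=s,interpolation=cv2.INTER_CUBIC))
def onz(cam,u,v,z):
    d=load(cam);K,R,t=d["K"],d["R"],d["t"]
    ray=R.T@np.linalg.inv(K)@np.array([u,v,1.]);c=-R.T@t
    return c+ray*(z-c[2])/ray[2]
def onx(cam,u,v,ax,val):
    d=load(cam);K,R,t=d["K"],d["R"],d["t"]
    ray=R.T@np.linalg.inv(K)@np.array([u,v,1.]);c=-R.T@t
    return c+ray*(val-c[ax])/ray[ax]
def proj(cam,X):
    d=load(cam);p=d["K"]@(d["R"]@np.array(X,float)+d["t"]);return p[:2]/p[2]
E
python3 - <<'E'
from h import *
for c in("top","side"):
    d=snap(c,c+"0",s=1.5); print(c,d["K"].round(1).tolist(),(-d["R"].T@d["t"]).round(0),d["R"].round(2).tolist())
print(r.sense())
E
```

```text
pics
top [[375.6, 0.0, 250.5], [0.0, 375.6, 193.4], [0.0, 0.0, 1.0]] [ 351.   63. 1022.] [[0.01, -1.0, 0.0], [-0.98, -0.01, -0.21], [0.21, -0.0, -0.98]]
side [[486.2, 0.0, 247.4], [0.0, 486.2, 195.3], [0.0, 0.0, 1.0]] [-173. -713. 1006.] [[0.72, -0.69, 0.0], [-0.45, -0.48, -0.75], [0.52, 0.54, -0.66]]
{'time': 0.1, 'joint_pos': array([ 5.99661735e+01,  7.50916149e+00,  8.53244916e+01, -5.48992427e-04,
        8.72606242e+01, -4.89193660e+00]), 'qd': array([-0.08694973,  0.00549054, -0.08658883, -0.10079532, -0.0770564 ,
       -0.03559024]), 'joint_efforts': array([ 1.22592843e-03, -5.70951319e+01, -5.01943803e+01, -2.37023742e-04,
        8.19938636e-03,  1.24429090e-05]), 'tool_pos': array([254.6118729 , 542.68782263, 196.15233664]), 'tcp_rot': array([-1.79906019e+02, -7.49333006e-03,  1.54858131e+02]), 'ft_force': array([ 0.83165499,  0.30598021, -0.80506056]), 'wrist_torque': array([-0.01341617, -0.02018397,  0.08423859]), 'finger_gap': 85.17242053848233}
```

View pics/top0.png

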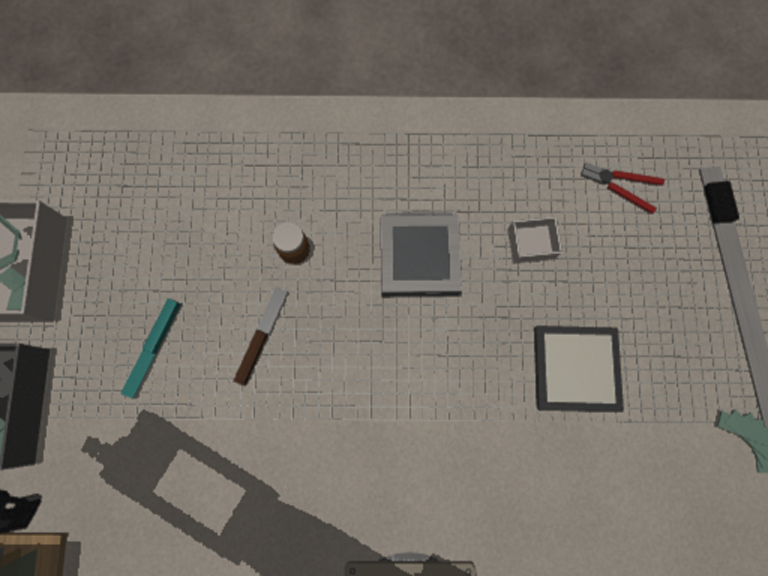

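View pics/side0.png

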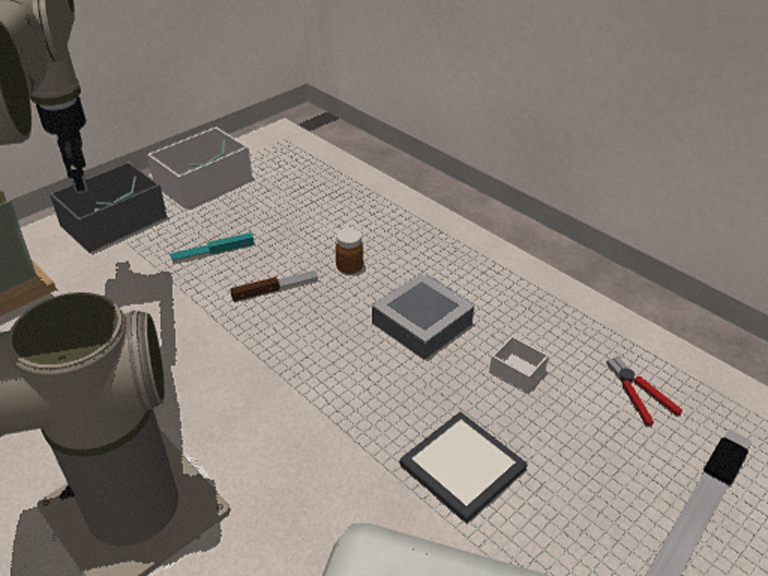

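```bash
python3 - <<'E'
from h import *
crop("top","kn",(140,175,220,265),7); crop("top","bx",(240,130,320,205),8); crop("side","bs",(230,170,370,270),5.5)
E
```

```text
(no output)
```

View pics/kn.png

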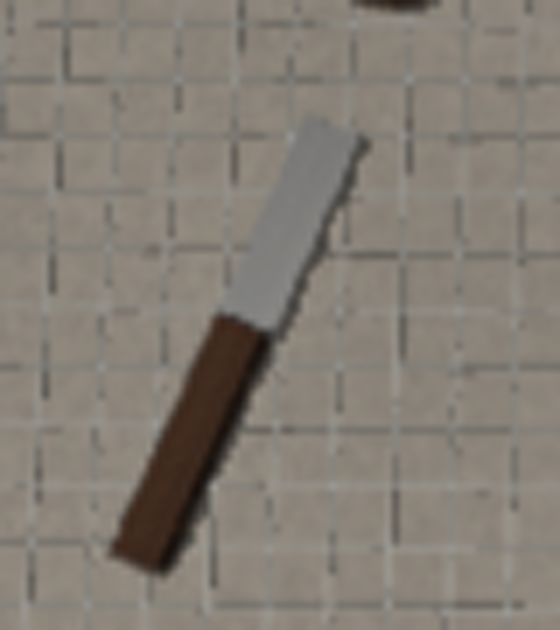

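View pics/bx.png

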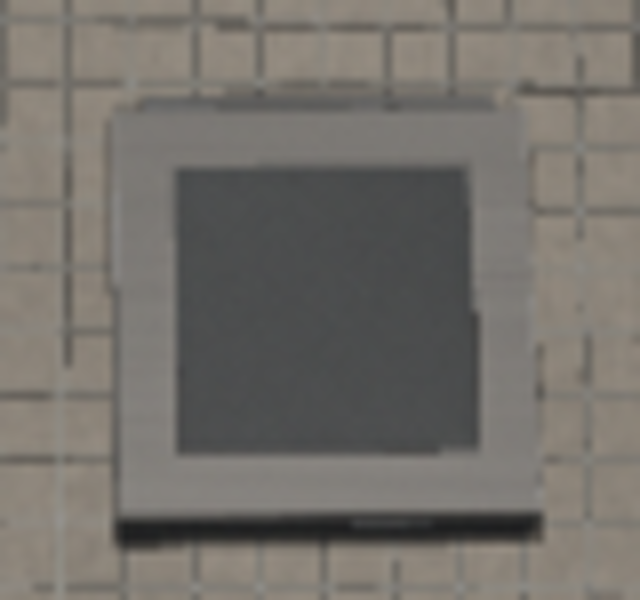

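View pics/bs.png

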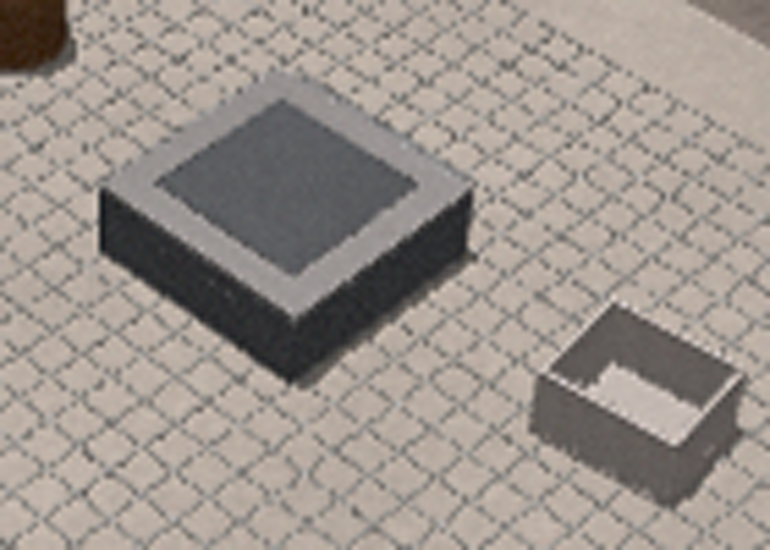

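```bash
python3 - <<'E'
from h import *
def P(l,o,s,z,c="top"): 
    a=np.array([onz(c,o[0]+u/s,o[1]+v/s,z)[:2] for u,v in l]); print(a.round(1).tolist(),a.mean(0).round(1)); return a
print("lid");a=P([(112,110),(525,112),(540,515),(118,515)],(240,130),8,50)
d=a[0]+a[1]-a[2]-a[3];print(np.degrees(np.arctan2(d[1],d[0])),np.linalg.norm(d)/2)
d=a[0]+a[3]-a[1]-a[2];print(np.degrees(np.arctan2(d[1],d[0]))-90,np.linalg.norm(d)/2)
print("side lid");a=P([(100,188),(287,70),(473,185),(293,320)],(230,170),5.5,50,"side")
d=a[1]+a[2]-a[0]-a[3];print(np.degrees(np.arctan2(d[1],d[0])),np.linalg.norm(d)/2)
print("blade tip");t=P([(305,118),(368,142)],(140,175),7,13)
print("handle front/back");h=P([(222,313),(268,335),(165,572),(112,552)],(140,175),7,22)
d=t.mean(0)-h[2:].mean(0);print(np.degrees(np.arctan2(d[1],d[0])),np.linalg.norm(d))
print("panel",P([(537,327),(617,328),(622,408),(539,410)],(0,0),1.5,19))
print("jar top",onz("top",288/1.5,232/1.5,85),"tub",onz("top",535/1.5,238/1.5,45))
E
```

```text
lid
[[700.9, 51.9], [701.5, -89.0], [561.0, -90.6], [559.8, 49.1]] [630.8 -19.7]
0.9015052063439267 140.87238952697976
0.36320968040342905 140.27619214206277
side lid
[[557.5, 45.5], [701.4, 44.6], [703.6, -89.4], [559.9, -93.0]] [630.6 -23.1]
0.5349321122929704 143.82351926765614
blade tip
[[573.1, 244.3], [563.7, 219.1]] [568.4 231.7]
handle front/back
[[494.4, 270.9], [486.1, 252.9], [396.3, 287.2], [403.6, 307.5]] [445.1 279.6]
-21.28670488913048 180.77407019128927
[[503.6, -230.3], [503.0, -374.3], [362.1, -371.2], [357.6, -226.0]] [ 431.6 -300.4]
panel [[ 503.6295392  -230.25577762]
 [ 503.00752    -374.25289166]
 [ 362.11713989 -371.22492272]
 [ 357.59274272 -225.96527614]]
jar top [656.81568901 213.87136451  85.        ] tub [ 662.55365482 -227.70049655   45.        ]
```

```bash
cat >> h.py <<'E'
from scipy.spatial.transform import Rotation as Ro
def go(x,y,z,yaw=None):
    s=r.sense(); R=Ro.from_euler("xyz",s["tcp_rot"],degrees=True).as_matrix()
    d=R.T@(np.array([x,y,z])-s["tool_pos"])/1000
    t=0 if yaw is None else -np.radians((yaw-s["tcp_rot"][2]+180)%360-180)
    print("shift",d.round(4),"turn",round(t,4))
def st():
    s=r.sense(); print(s["time"],s["tool_pos"].round(1),s["tcp_rot"].round(2),"F",s["ft_force"].round(1),"gap",round(s["finger_gap"],1),"q",s["joint_pos"].round(0))
E
python3 -c "
from h import *
go(443,281,60,158.5)"
```

```text
shift [-0.2817 -0.1566  0.1364] turn -0.0636
```

```bash
python3 -m jog '[[-0.2817,-0.1566,0.1364,-0.0636,1],[-0.2817,-0.1566,0.1364,-0.0636,1],[-0.2817,-0.1566,0.1364,-0.0636,1],[-0.2817,-0.1566,0.1364,-0.0636,1],[-0.2817,-0.1566,0.1364,-0.0636,1],[-0.2817,-0.1566,0.1364,-0.0636,1],[-0.2817,-0.1566,0.1364,-0.0636,1],[-0.2817,-0.1566,0.1364,-0.0636,1],[-0.2817,-0.1566,0.1364,-0.0636,1],[-0.2817,-0.1566,0.1364,-0.0636,1]]' 110; python3 - <<'E'
from h import *
snap("side","s1",(110,120,260,240),5); st(); go(443,281,2,158.5)
E
```

```text
time: 1.1
tool_pos: [442.8, 281.8, 60.3]
tcp_rot: [-179.9, -0.0, 158.5]
ft_force: [0.1, -0.6, 0.4]
finger_gap: 85.5
1.15 [442.8 282.2  60.6] [-1.7996e+02  1.0000e-02  1.5857e+02] F [-0.5 -0.1  1.3] gap 85.6 q [ 27.   2. 105.  -0.  72. -42.]
shift [-0.0007 -0.001   0.0586] turn 0.0012
```

View pics/s1.png

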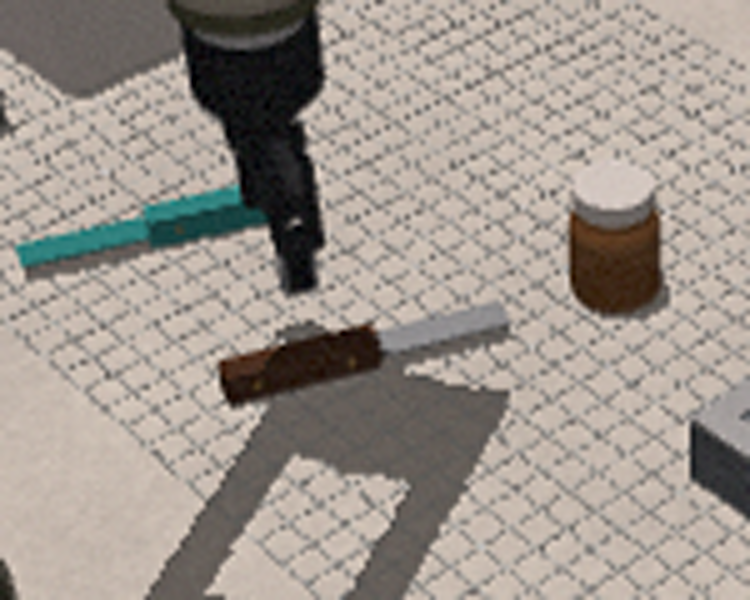

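```bash
python3 -m jog '[[-0.0007,-0.001,0.03,0,1],[-0.0007,-0.001,0.055,0,1],[-0.0007,-0.001,0.057,0,1],[-0.0007,-0.001,0.057,0,0],[-0.0007,-0.001,0.057,0,0],[-0.0007,-0.001,0.057,0,0],[-0.0007,-0.001,0.057,0,0],[-0.0007,-0.001,0.057,0,0],[-0.0007,-0.001,0.057,0,0],[-0.0007,-0.001,0.057,0,0]]' 110; python3 - <<'E'
from h import *
st()
go(442,250,90,180.6)
E
```

```text
time: 2.15
tool_pos: [443.1, 281.0, 3.7]
tcp_rot: [-180.0, 0.0, 158.6]
ft_force: [-0.3, 0.1, 0.1]
finger_gap: 0.4
2.15 [443.1 281.    3.7] [-1.7997e+02  1.0000e-02  1.5856e+02] F [-0.3  0.1  0.1] gap 0.4 q [ 27.   7. 108.  -0.  66. -42.]
shift [-0.0103 -0.0293 -0.0863] turn -0.3846
```

```bash
python3 - <<'E'
from h import *
snap("side","s2",(110,120,260,240),5); snap("top","t2",(120,140,240,290),4)
E
```

```text
(no output)
```

View pics/s2.png

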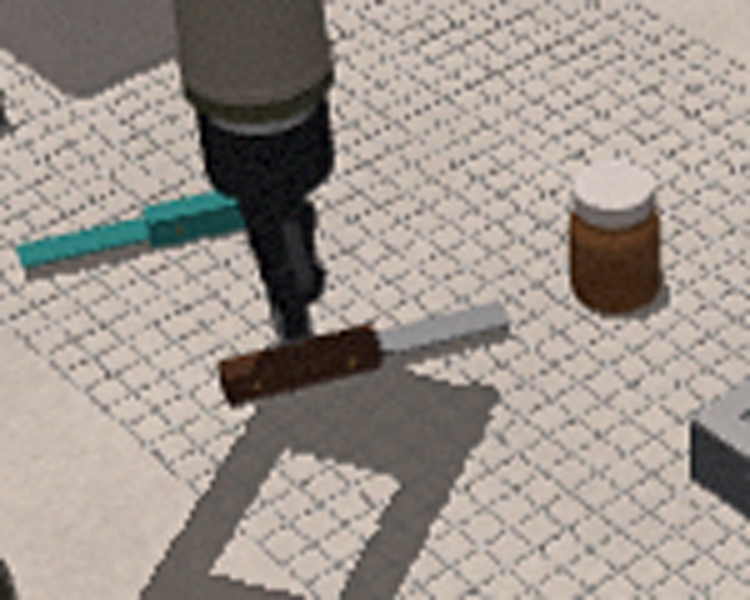

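View pics/t2.png

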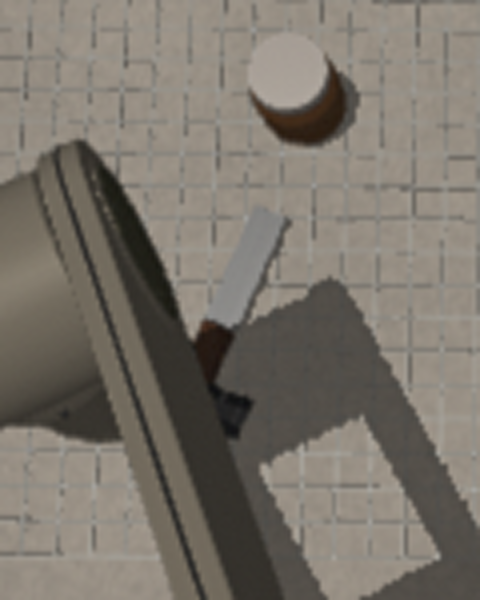

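```bash
python3 - <<'E'
from h import *
st(); s=r.sense()
for c,o,k in(("side",(110,120),5),("top",(120,140),4)):
    for p in (s["tool_pos"],[443,281,24],[568,232,12]): print(c,((proj(c,p)-o)*k).round(0))
crop("side","s3",(110,120,260,240),5)
E
```

```text
2.25 [443.1 281.    3.6] [-179.96    0.    158.57] F [-0.4 -0.2  0.1] gap 0.1 q [ 27.   7. 108.  -0.  66. -42.]
side [298. 377.]
side [295. 352.]
side [501. 315.]
top [193. 398.]
top [187. 395.]
top [272. 215.]
```

```bash
python3 - <<'E'
from h import *
T=np.array([442.8,282,60.]);a=np.array([.366,.93,0])
for n,p in (("tcp",T),("near",T-43*a+[0,0,13]),("far",T+43*a+[0,0,13])): print(n,((proj("side",p)-[110,120])*5).round(0))
crop("side","s4",(60,60,260,240),4)
E
```

```text
tcp [288. 306.]
near [304. 332.]
far [267. 249.]
```

View pics/s4.png

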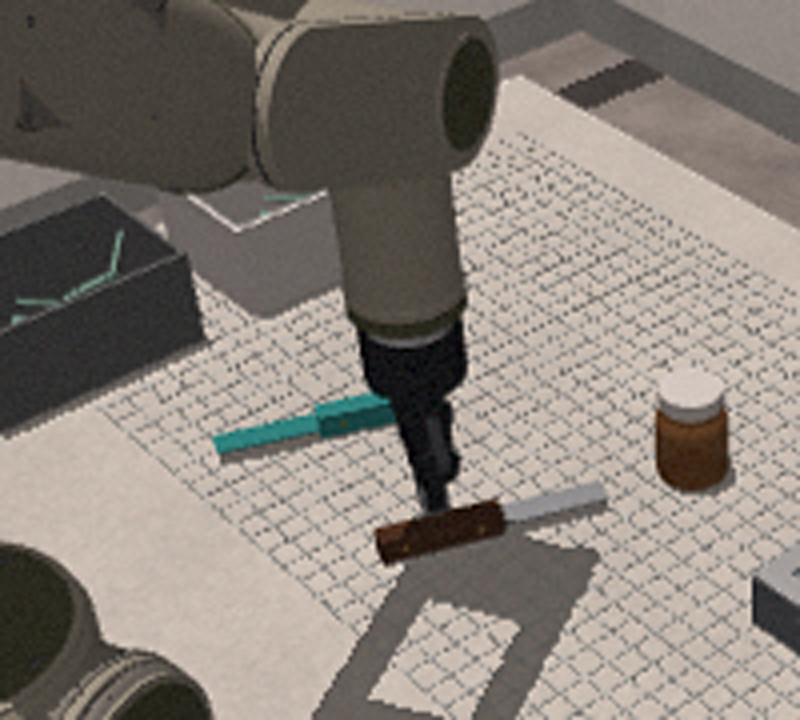

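```bash
python3 - <<'E'
from h import *
crop("side","s5",(145,150,195,210),10)
T=np.array([254.6,542.7,196]);a=np.array([.424,.906,0])
for n,p in (("tcp",T),("near",T-43*a+[0,0,13]),("far",T+43*a+[0,0,13])): print(n,(proj("side",p)*1.5).round(0))
T=np.array([443,281,0.])
for z in (3.6,24,30,40,100): print(z,((proj("side",T+[0,0,z])-[145,150])*10).round(0))
E
```

```text
tcp [ 87. 199.]
near [ 87. 206.]
far [ 85. 182.]
3.6 [247. 453.]
24 [240. 404.]
30 [238. 389.]
40 [235. 364.]
100 [214. 211.]
```

View pics/s5.png

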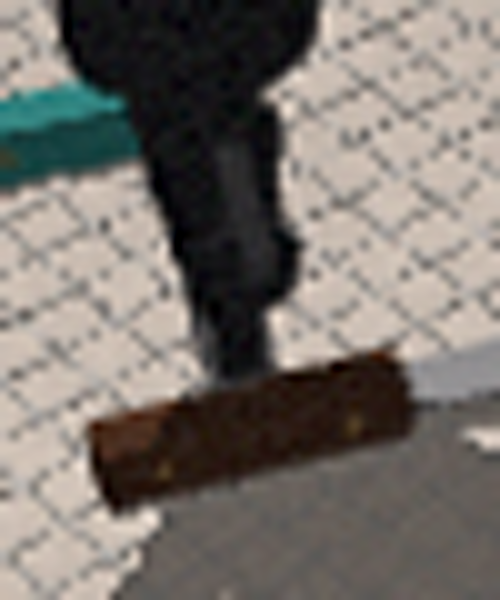

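```bash
python3 -m jog '[[0,0,-0.04,0,0],[0,0,-0.06,0,0],[0,0,-0.06,0,0],[0,0,-0.06,0,0]]'; python3 - <<'E'
from h import *
d=snap("side","s6",(110,110,230,210),6); snap("top","t6",(120,140,240,290),4); s=r.sense()
st()
for c,o,k in(("side",(110,110),6),("top",(120,140),4)):
    for p in (s["tool_pos"],s["tool_pos"]+[0,0,24],s["tool_pos"]+[0,0,60]): print(c,((proj(c,p)-o)*k).round(0))
E
```

```text
time: 2.65
tool_pos: [443.4, 281.1, 63.8]
tcp_rot: [-180.0, 0.0, 158.6]
ft_force: [-0.0, 0.0, 0.3]
finger_gap: -0.5
2.75 [442.1 280.5  62.2] [-1.7986e+02 -8.0000e-02  1.5856e+02] F [-0.2  0.2 -0.2] gap -0.3 q [ 27.   2. 106.  -0.  73. -42.]
side [345. 426.]
side [340. 390.]
side [333. 333.]
top [175. 391.]
top [166. 387.]
top [153. 381.]
```

View pics/s6.png

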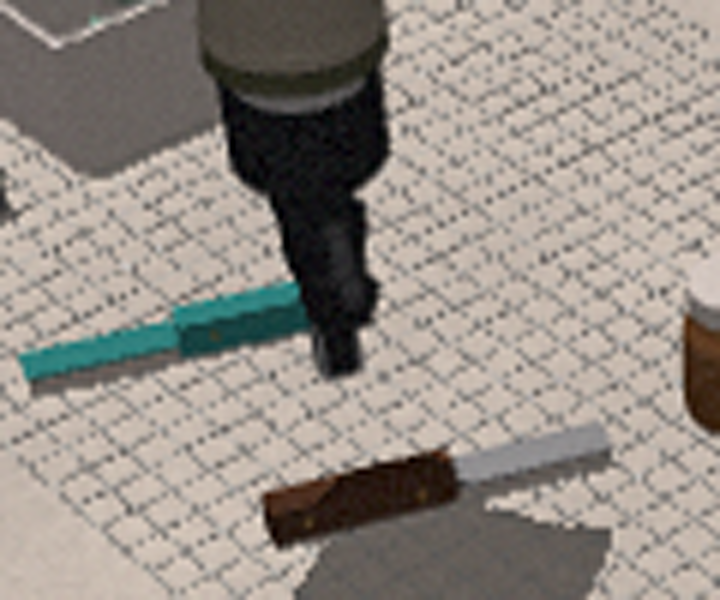

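View pics/t6.png

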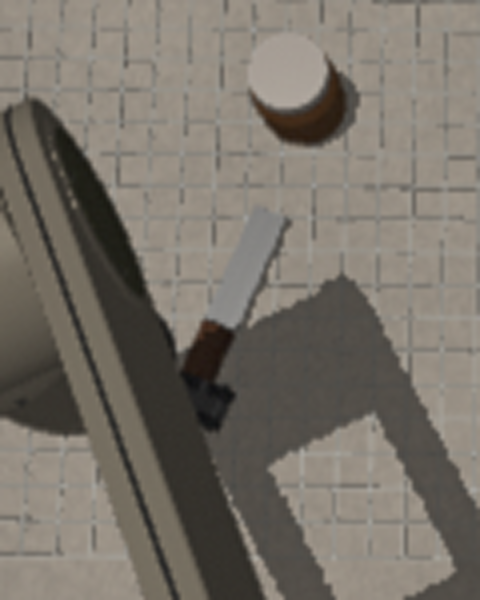

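```bash
python3 -m jog '[[0,0,0.02,0,1],[0,0,0.03,0,1],[0,0,0.03,0,1],[0,0,0.03,0,1],[0,0,0.04,0,1],[0,0,0.05,0,1],[0,0,0.06,0,1],[0,0,0.06,0,1]]'; python3 - <<'E'
from h import *
d=snap("side","s7",(110,120,230,220),6); st()
E
```

```text
time: 3.55
tool_pos: [440.4, 279.6, 0.0]
tcp_rot: [-179.7, -0.2, 158.6]
ft_force: [-0.2, 0.5, -1.2]
finger_gap: 85.4
3.6 [441.  279.9   0.9] [-1.7976e+02 -1.7000e-01  1.5856e+02] F [-0.  -0.2  0.5] gap 85.6 q [ 27.   7. 108.  -0.  66. -42.]
```

View pics/s7.png

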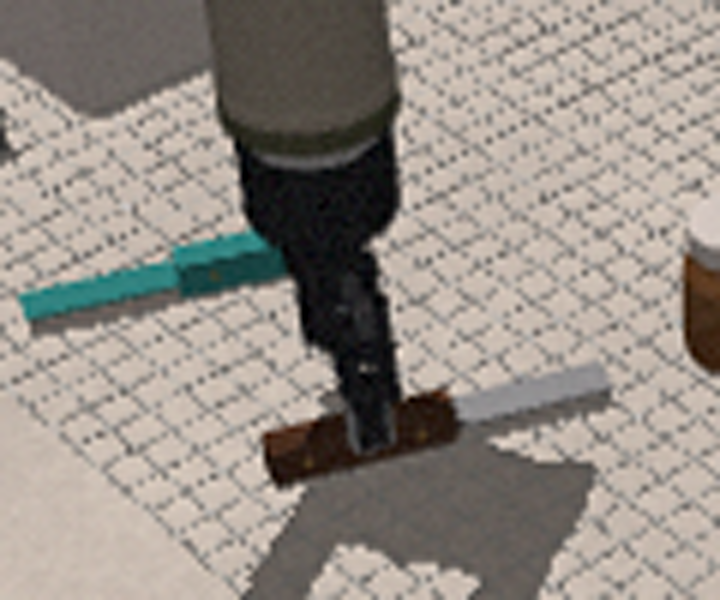

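```bash
python3 - <<'E'
from h import *
for off in (40,50):
  for z in (0,14,30,40,50): print(off,z,((proj("side",[441-off*.366,280-off*.93,z])-[110,120])*6).round(0))
E
```

```text
40 0 [377. 508.]
40 14 [375. 487.]
40 30 [372. 464.]
40 40 [370. 449.]
40 50 [368. 434.]
50 0 [383. 520.]
50 14 [380. 499.]
50 30 [377. 476.]
50 40 [375. 461.]
50 50 [373. 446.]
```

```bash
python3 -m jog '[[-0.001,-0.001,0.01,0,1],[-0.001,-0.001,0.018,0,1],[-0.001,-0.001,0.02,0,1],[-0.001,-0.001,0.02,0,1]]'; python3 - <<'E'
from h import *
d=snap("side","s8",(110,120,230,220),6); st()
E
```

```text
time: 4.0
tool_pos: [440.9, 278.2, -19.8]
tcp_rot: [-179.7, -0.2, 158.6]
ft_force: [0.4, 0.8, -0.1]
finger_gap: 85.4
4.05 [441.3 278.4 -19.3] [-179.74   -0.19  158.56] F [ 0.8 -0.  -0.6] gap 85.2 q [ 27.   9. 108.  -0.  64. -42.]
```

View pics/s8.png

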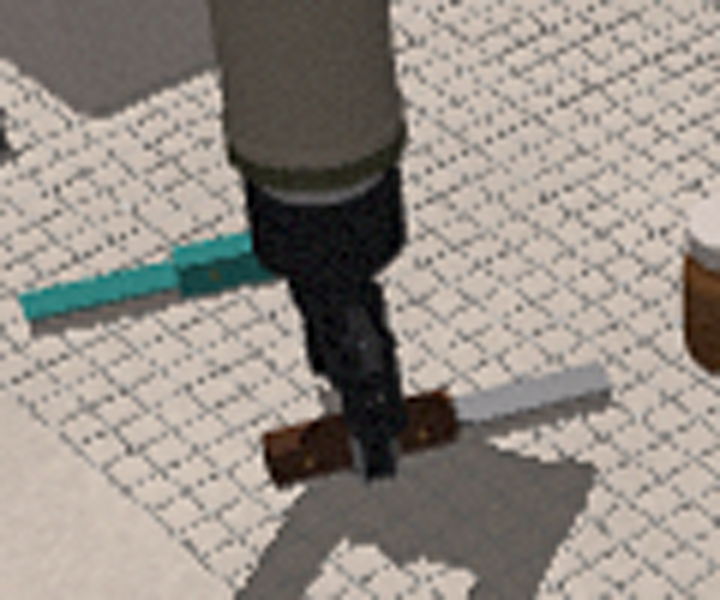

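```bash
python3 -m jog '[[0,0,0.004,0,1],[0,0,0.004,0,0],[0,0,0.004,0,0],[0,0,0.004,0,0],[0,0,0.004,0,0],[0,0,0.004,0,0],[0,0,0.004,0,0],[0,0,0.004,0,0]]' 110; python3 - <<'E'
from h import *
st(); go(441,250,60,180.6)
E
```

```text
time: 4.85
tool_pos: [441.7, 278.8, -22.5]
tcp_rot: [-179.8, -0.2, 158.6]
ft_force: [-2.4, -0.3, 6.6]
finger_gap: 16.8
4.85 [441.7 278.8 -22.5] [-1.7978e+02 -1.6000e-01  1.5856e+02] F [-2.4 -0.3  6.6] gap 16.8 q [ 27.   9. 108.  -0.  63. -42.]
shift [-0.0096 -0.0273 -0.0824] turn -0.3846
```

```bash
python3 -m jog '[[0,0,0,0,0],[0,0,-0.005,0,0],[0,0,-0.02,0,0],[0,0,-0.04,0,0],[0,0,-0.06,0,0],[0,0,-0.06,0,0]]'; python3 - <<'E'
from h import *
d=snap("side","s9",(110,100,250,220),5); snap("top","t9",(120,140,240,290),4);st(); go(441,250,60,180.6)
E
```

```text
time: 5.45
tool_pos: [444.7, 280.3, 41.8]
tcp_rot: [179.9, 0.1, 158.6]
ft_force: [0.4, 0.7, -1.5]
finger_gap: 16.9
5.55 [442.6 279.2  38.3] [-1.7986e+02 -9.0000e-02  1.5856e+02] F [ 0.1 -0.6 -1.9] gap 17.0 q [ 27.   4. 107.  -0.  70. -42.]
shift [-0.0092 -0.0278 -0.0216] turn -0.3846
```

View pics/s9.png

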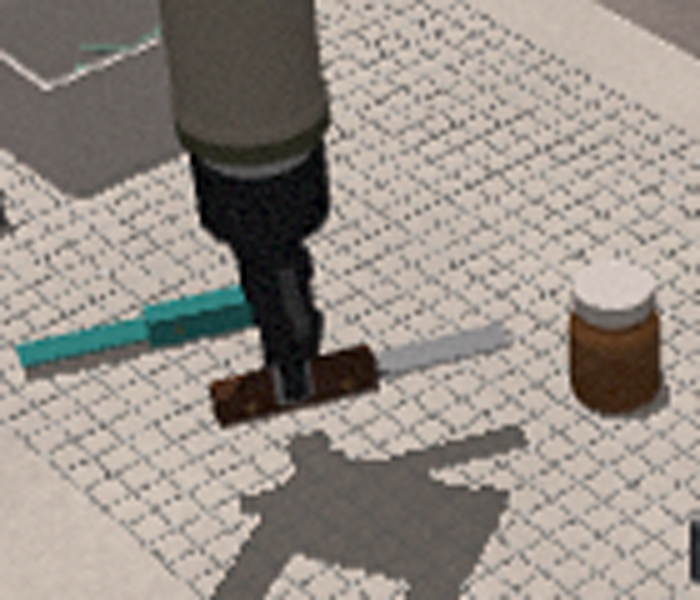

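View pics/t9.png

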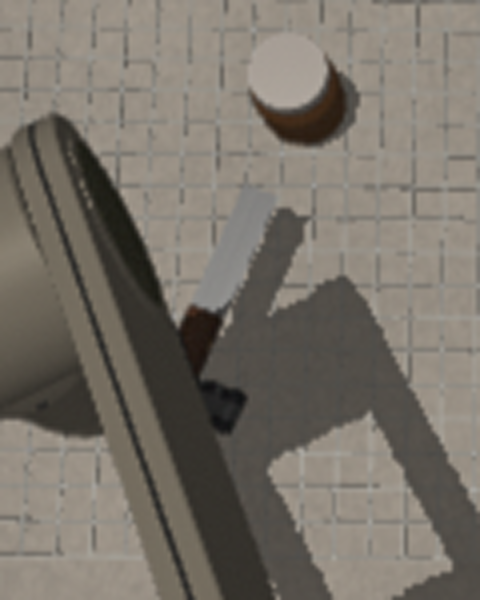

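```bash
cat >> h.py <<'E'
def tri(ut,us):
    A=[];
    for c,p in(("top",ut),("side",us)):
        d=load(c);P=d["K"]@np.c_[d["R"],d["t"]]
        A+= [p[0]*P[2]-P[0],p[1]*P[2]-P[1]]
    X=np.linalg.svd(np.array(A))[2][-1];X=X[:3]/X[3]
    print("tri",X.round(1),"res",(proj("top",X)-ut).round(1),(proj("side",X)-us).round(1));return X
E
python3 - <<'E'
from h import *
t=np.array([120,140]);s=np.array([110,100])
tri(t+np.array([260,190])/4,s+np.array([507,333])/5)   # tip mid
crop("top","t9b",(170,175,200,225),12);crop("side","s9b",(145,150,220,190),10)
for p in ([568.3,230,73],):print((proj("top",p)-[170,175])*12,(proj("side",p)-[145,150])*10)
E
```

```text
tri [572.2 228.4  77.7] res [ 0.5 -0.7] [-0.4  0.1]
[180.7658952  164.43878284] [647.7092684  181.56827826]
```

View pics/t9b.png

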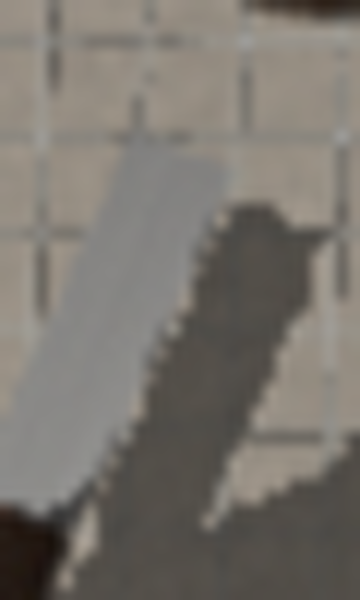

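View pics/s9b.png

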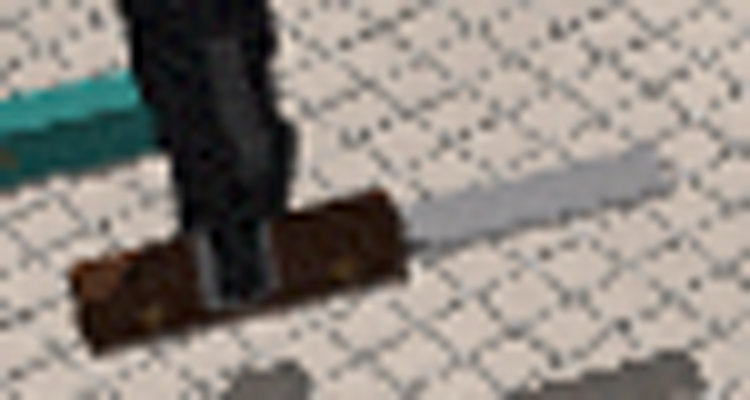

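```bash
python3 -c "
from h import *
st();go(400,-21.5,45,180.6)"
```

```text
5.55 [442.6 279.2  38.3] [-1.7986e+02 -9.0000e-02  1.5856e+02] F [ 0.1 -0.6 -1.9] gap 17.0 q [ 27.   4. 107.  -0.  70. -42.]
shift [-0.0703 -0.2955 -0.0061] turn -0.3846
```

```bash
python3 -m jog '[[-0.01,-0.04,-0.006,-0.1,0],[-0.02,-0.085,-0.006,-0.2,0],[-0.031,-0.13,-0.006,-0.3,0],[-0.042,-0.175,-0.006,-0.3846,0],[-0.052,-0.22,-0.006,-0.3846,0],[-0.063,-0.265,-0.006,-0.3846,0],[-0.0703,-0.2955,-0.006,-0.3846,0],[-0.0703,-0.2955,-0.006,-0.3846,0],[-0.0703,-0.2955,-0.006,-0.3846,0],[-0.0703,-0.2955,-0.006,-0.3846,0]]'; python3 - <<'E'
from h import *
d=snap("side","s10",(130,120,330,270),4); snap("top","t10",(220,130,340,290),4);st(); go(410,-21.5,3,180.6)
E
```

```text
time: 6.55
tool_pos: [399.5, -20.8, 44.2]
tcp_rot: [-179.9, -0.2, -179.4]
ft_force: [-0.6, -0.1, -1.4]
finger_gap: 16.9
6.65 [399.8 -20.5  44.5] [-179.93   -0.18 -179.31] F [ 0.1  0.8 -1.2] gap 16.9 q [ -10.  -17.  125.   -0.   72. -101.]
shift [-0.0103 -0.001   0.0414] turn 0.0016
```

View pics/s10.png

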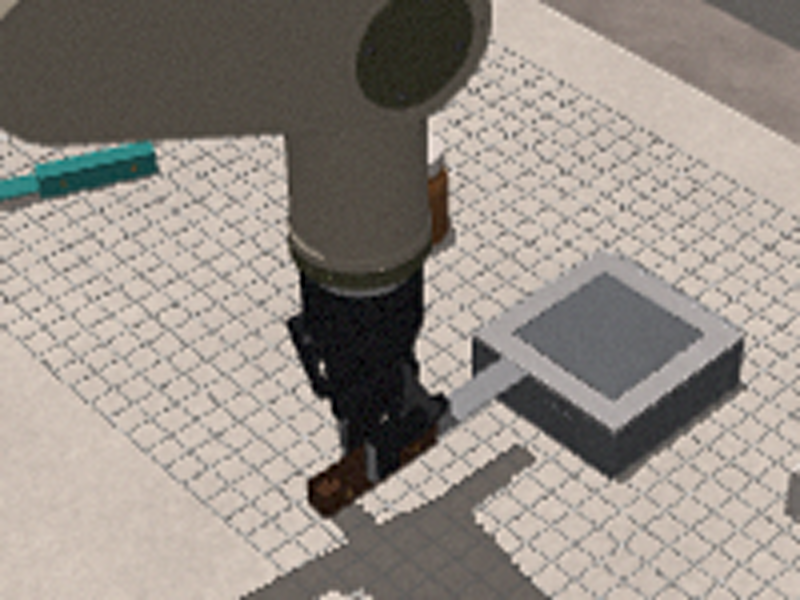

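View pics/t10.png

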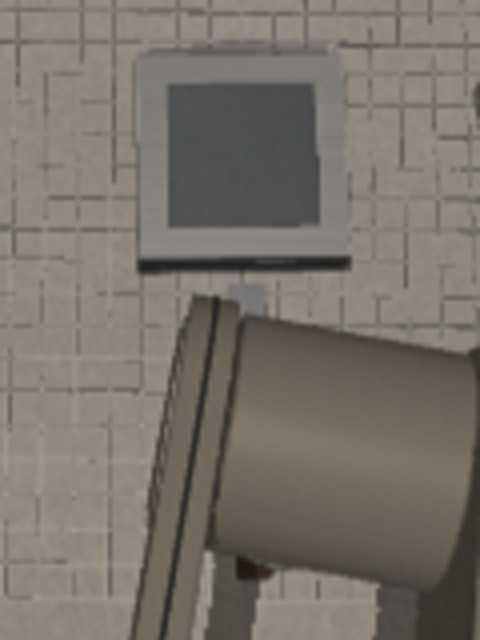

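```bash
python3 - <<'E'
from h import *
crop("side","s10b",(235,190,295,235),12)
crop("top","t10b",(250,180,320,215),10)
tri(np.array([281.5,201.2]),np.array([257.5,212]))
for p in ([535,-22,79],[535,-10,79],[535,-34,79]):print((proj("side",p)-[235,190])*12,(proj("top",p)-[250,180])*10)
E
```

```text
tri [534.7 -17.9  77.1] res [-0.5  0.7] [ 0.5 -0.1]
[289.28667844 264.49974006] [326.58548521 216.92637238]
[253.14262038 238.93254033] [279.68160671 216.53552861]
[325.78021532 290.3141504 ] [373.48615246 217.31718938]
```

View pics/s10b.png

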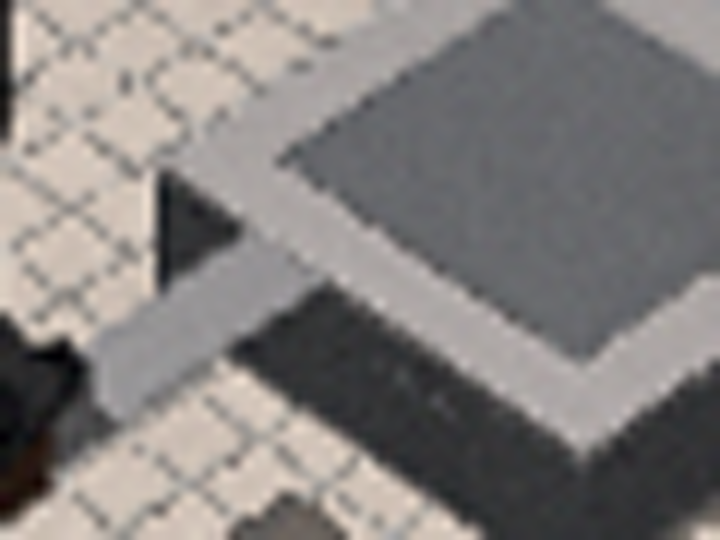

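View pics/t10b.png

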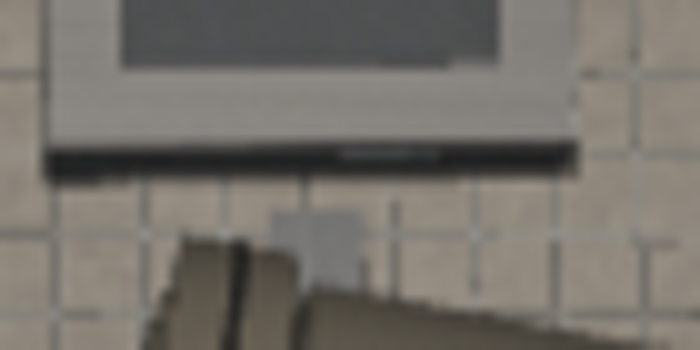

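```bash
python3 -m jog '[[0,0.001,0.02,0,0],[0,0.001,0.038,0,0],[0,0.001,0.041,0,0],[0,0.001,0.041,0,0],[0,0.001,0.041,0,0]]'; python3 - <<'E'
from h import *
d=snap("side","s11",(225,190,285,235),12); snap("top","t11",(250,180,320,215),10);st(); 
for z in (36,39,42): print((proj("side",[535,-9,z])-[225,190])*12,(proj("side",[535,-33,z])-[225,190])*12)
E
```

```text
time: 7.15
tool_pos: [400.3, -19.3, 4.2]
tcp_rot: [-179.9, -0.1, -179.3]
ft_force: [0.3, -0.8, -1.6]
finger_gap: 16.8
7.25 [400.6 -19.6   4.5] [-1.7991e+02 -8.0000e-02 -1.7929e+02] F [-0.1 -0.9 -0.5] gap 16.7 q [ -10.  -14.  127.   -0.   67. -101.]
[367.505428   369.06839478] [438.56752203 420.60521464]
[367.68617443 360.01634798] [438.85206507 411.54138851]
[367.86743602 350.93850155] [439.13742679 402.45148394]
```

View pics/s11.png

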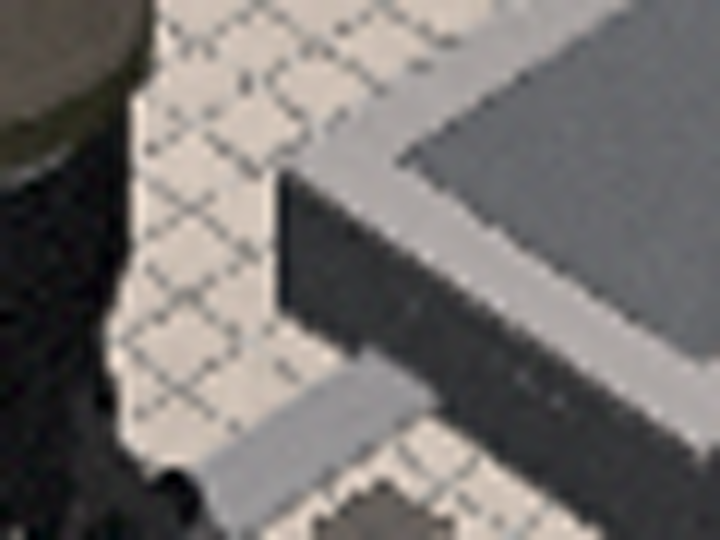

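View pics/t11.png

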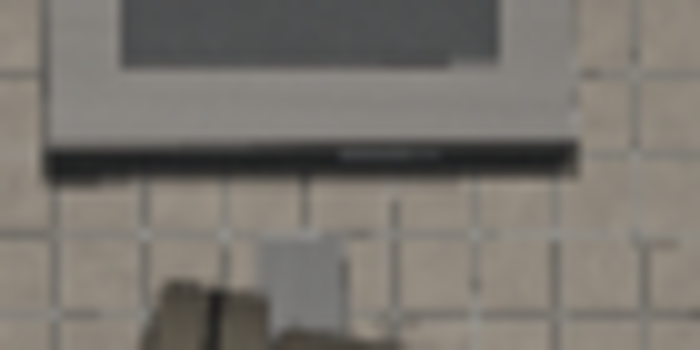

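```bash
python3 - <<'E'
from h import *
tri(np.array([280.35,203.6]),np.array([258.54,221.04]))
# lid front-left and front-right top corners
tri(np.array([254.7,194.2]),np.array([225+288/12,190+160/12]))
print((proj("top",[535,-20,40])-[250,180])*10, (proj("top",[560,50,50])-[250,180])*10,(proj("side",[560,50,50])-[225,190])*12)
crop("side","s11c",(240,200,310,250),11)
E
```

```text
tri [537.  -19.1  40.7] res [-0.1  0.1] [ 0.1 -0. ]
tri [562.1  48.2  48.4] res [ 0.4 -0.5] [-0.3  0.1]
[306.14515484 244.86704831] [ 43.9877116  142.84695858] [272.76471609 156.5235345 ]
```

View pics/s11c.png

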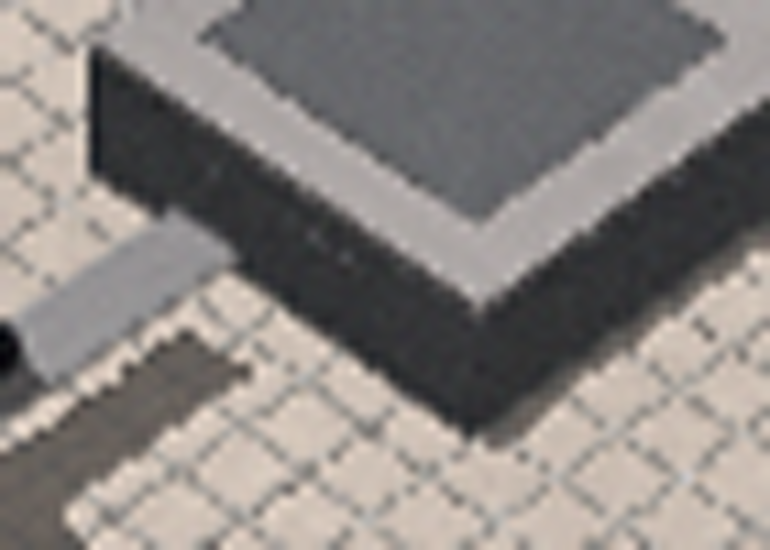

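```bash
python3 -m jog '[[0,0.001,0.002,0,0],[-0.01,0.001,0.002,0,0],[-0.02,0.001,0.002,0,0],[-0.03,0.001,0.002,0,0],[-0.036,0.001,0.002,0,0],[-0.036,0.001,0.002,0,0]]'; python3 - <<'E'
from h import *
d=snap("side","s12",(225,190,295,235),11);st()
E
```

```text
time: 7.85
tool_pos: [437.5, -18.2, 2.8]
tcp_rot: [-179.9, -0.0, -179.3]
ft_force: [0.2, 0.7, -1.5]
finger_gap: 16.5
7.9 [436.7 -18.1   2.6] [-1.7991e+02 -8.0000e-02 -1.7929e+02] F [ 0.1  0.2 -0.8] gap 17.0 q [  -9.   -7.  121.   -0.   66. -100.]
```

View pics/s12.png

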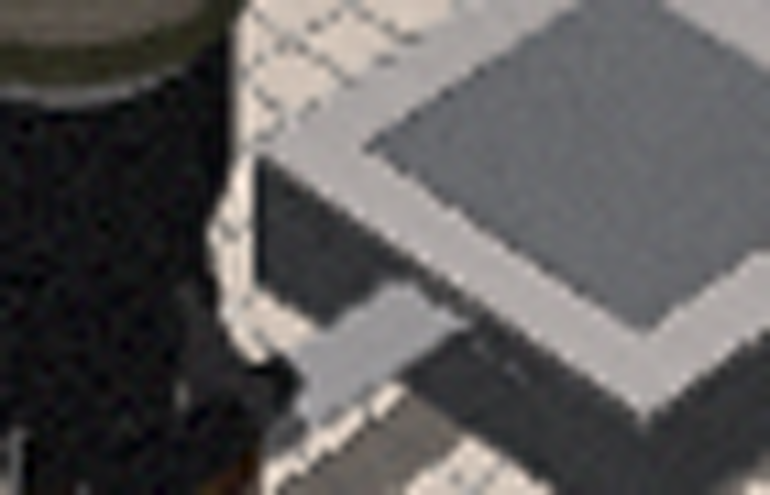

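```bash
python3 -m jog '[[-0.01,0,0,0,0],[-0.018,0,0,0,0],[-0.02,0,0,0,0],[-0.02,0,-0.01,0,0],[-0.02,0,-0.02,0,0],[-0.02,0,-0.03,0,0],[-0.02,0,-0.04,0,0],[-0.02,0,-0.04,0,0]]'; python3 - <<'E'
from h import *
d=snap("side","s13",(180,150,320,250),5);st()
E
```

```text
time: 8.7
tool_pos: [457.9, -18.0, 44.6]
tcp_rot: [-179.9, 0.1, -179.3]
ft_force: [-0.6, 1.2, -1.9]
finger_gap: 16.6
8.75 [457.6 -18.   43.8] [-1.7989e+02  4.0000e-02 -1.7928e+02] F [-0.3  0.3 -1.1] gap 16.6 q [ -9.  -7. 117.  -0.  71. -99.]
```

View pics/s13.png

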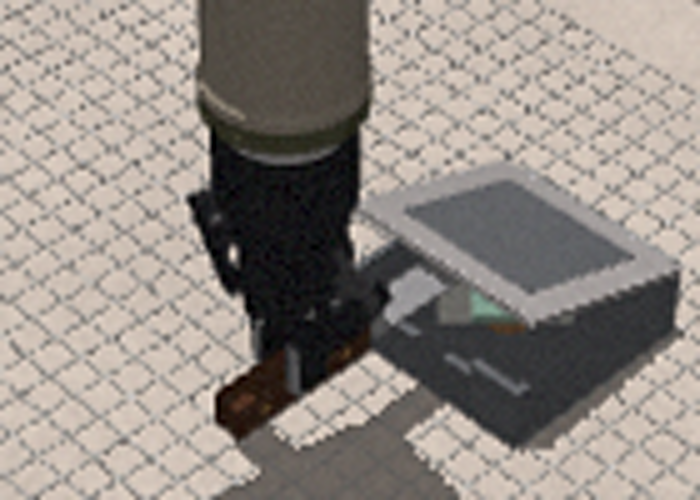

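```bash
python3 -m jog '[[-0.006,0,-0.011,0,0],[-0.011,0,-0.02,0,0],[-0.016,0,-0.028,0,0],[-0.022,0,-0.036,0,0],[-0.029,0,-0.043,0,0],[-0.036,0,-0.05,0,0],[-0.044,0,-0.056,0,0],[-0.052,0,-0.061,0,0],[-0.061,0,-0.065,0,0],[-0.061,0,-0.065,0,0]]'; python3 - <<'E'
from h import *
d=snap("side","s14",(180,110,340,250),5);st()
E
```

```text
time: 9.75
tool_pos: [520.4, -17.2, 109.8]
tcp_rot: [-179.9, 0.2, -179.3]
ft_force: [-0.2, -0.4, -1.5]
finger_gap: 16.5
9.8 [519.6 -17.2 109.3] [-1.7988e+02  1.2000e-01 -1.7928e+02] F [-0.1  0.4 -2.2] gap 16.6 q [ -7.  -2. 104.  -0.  77. -98.]
```

View pics/s14.png

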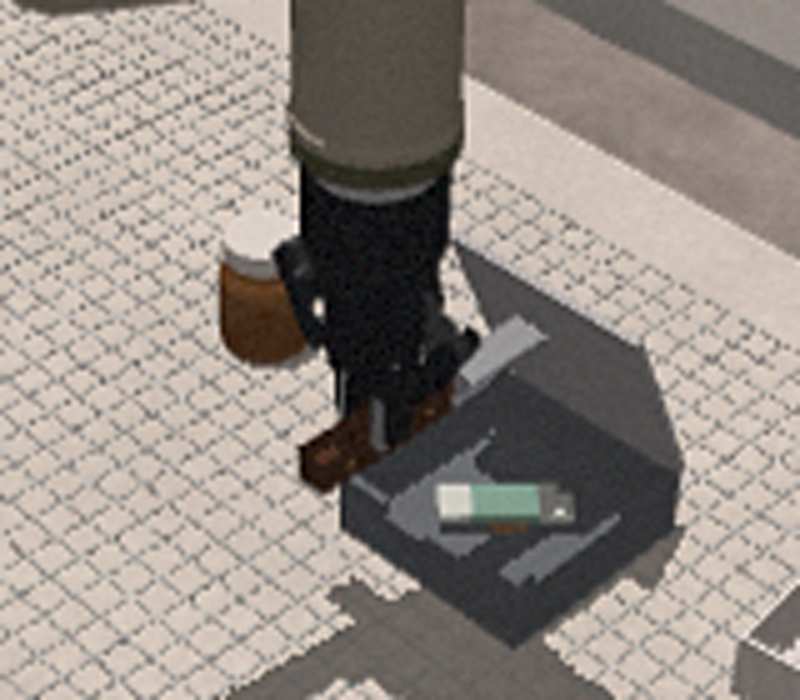

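```bash
python3 -m jog '[[-0.01,0,-0.004,0,0],[-0.02,0,-0.007,0,0],[-0.03,0,-0.009,0,0],[-0.04,0,-0.011,0,0],[-0.05,0,-0.011,0,0],[-0.06,0,-0.01,0,0],[-0.07,0,-0.009,0,0],[-0.075,0,-0.008,0,0],[-0.075,0,-0.008,0,0],[-0.075,0,-0.008,0,0]]'; python3 - <<'E'
from h import *
d=snap("side","s15",(180,110,340,250),5);st()
E
```

```text
time: 10.8
tool_pos: [594.7, -16.2, 117.3]
tcp_rot: [-179.9, 0.1, -179.3]
ft_force: [0.3, -0.5, -1.9]
finger_gap: 16.8
10.85 [594.6 -16.2 117.5] [-1.7988e+02  1.3000e-01 -1.7928e+02] F [-0.3  0.7 -1.6] gap 16.8 q [ -6.   9.  92.  -0.  79. -97.]
```

View pics/s15.png

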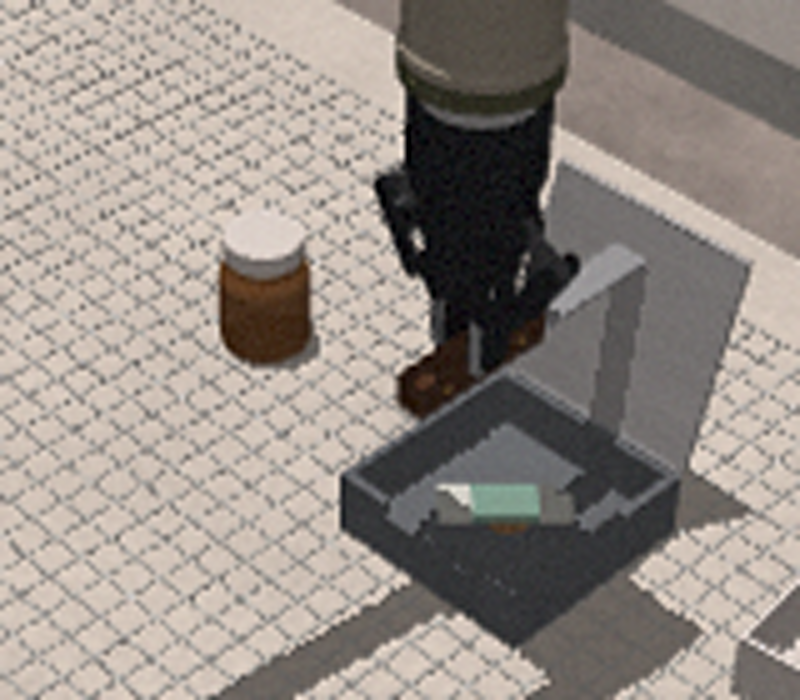

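```bash
python3 -m jog '[[0.02,0,0,0,0],[0.06,0,0,0,0],[0.09,0.03,0,0,0],[0.12,0.07,0,0,0],[0.15,0.11,0,0,0],[0.175,0.15,0.02,0,0],[0.175,0.165,0.06,0,0],[0.175,0.165,0.1,0,0],[0.175,0.165,0.125,0,0],[0.175,0.165,0.13,0,0],[0.175,0.165,0.13,0,0]]'; python3 - <<'E'
from h import *
st();d=snap("side","s16",(110,100,350,280),3.3);st()
E
```

```text
time: 11.95
tool_pos: [417.3, 146.1, -13.4]
tcp_rot: [-179.9, 0.1, -179.3]
ft_force: [0.6, 0.6, 0.2]
finger_gap: 16.7
11.95 [417.3 146.1 -13.4] [-1.7986e+02  5.0000e-02 -1.7929e+02] F [0.6 0.6 0.2] gap 16.7 q [ 13.  -5. 121.  -0.  64. -78.]
12.0 [418.6 146.3 -12.2] [-179.89    0.19 -179.3 ] F [-0.2 -0.1 -0.4] gap 16.5 q [ 13.  -5. 121.  -0.  64. -78.]
```

View pics/s16.png

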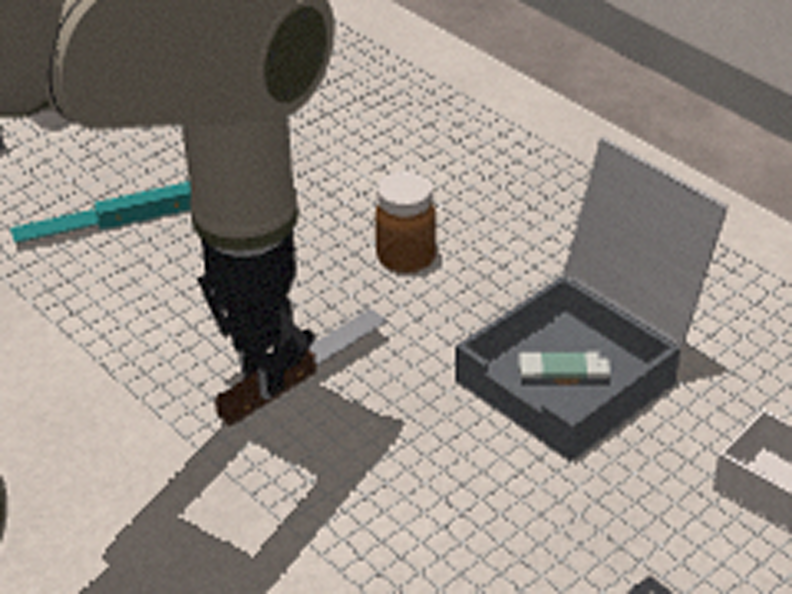

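Lid open and knife still in the grip, about 10 mm above the bench. I'll lower it and let go.

```bash
python3 -m jog '[[0,0,0.005,0,0],[0,0,0.009,0,0],[0,0,0.01,0,0],[0,0,0.01,0,0],[0,0,0.01,0,0.4],[0,0,0.01,0,0.7],[0,0,0.01,0,1],[0,0,0.01,0,1],[0,0,-0.02,0,1],[0,0,-0.06,0,1],[0,0,-0.1,0,1],[0,0,-0.13,0,1],[0,0,-0.13,0,1]]'; python3 - <<'E'
from h import *
d=snap("side","s17",(110,100,350,280),3.3);st()
E
```

```text
time: 13.3
tool_pos: [421.7, 147.4, 123.3]
tcp_rot: [-180.0, 0.7, -179.3]
ft_force: [0.0, 0.5, 0.2]
finger_gap: 85.4
13.35 [420.3 147.1 120.6] [-179.96    0.51 -179.3 ] F [ 0.4 -0.8 -0.8] gap 85.5 q [ 13. -15. 115.  -0.  80. -78.]
```

View pics/s17.png

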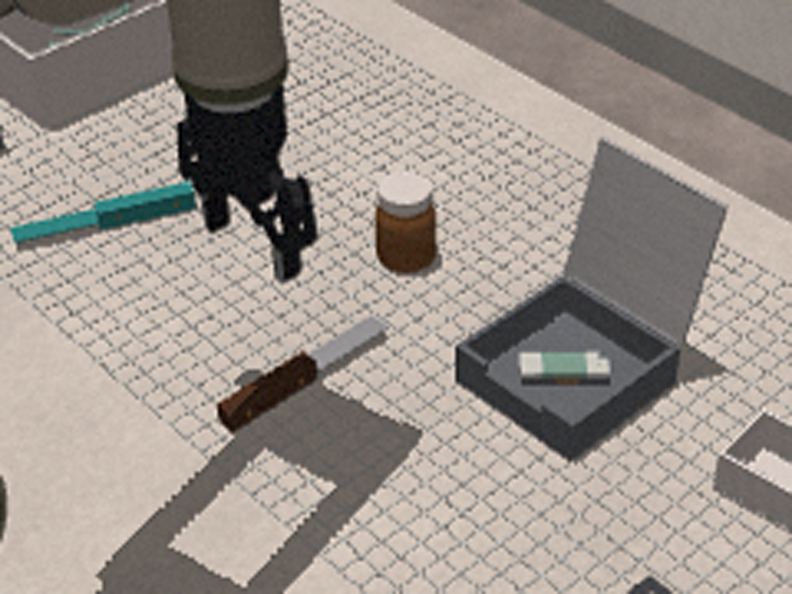

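```bash
python3 - <<'E'
from h import *
snap("top","t18",(245,135,315,205),9)
crop("side","s18",(255,195,310,225),14)
E
```

```text
(no output)
```

View pics/t18.png

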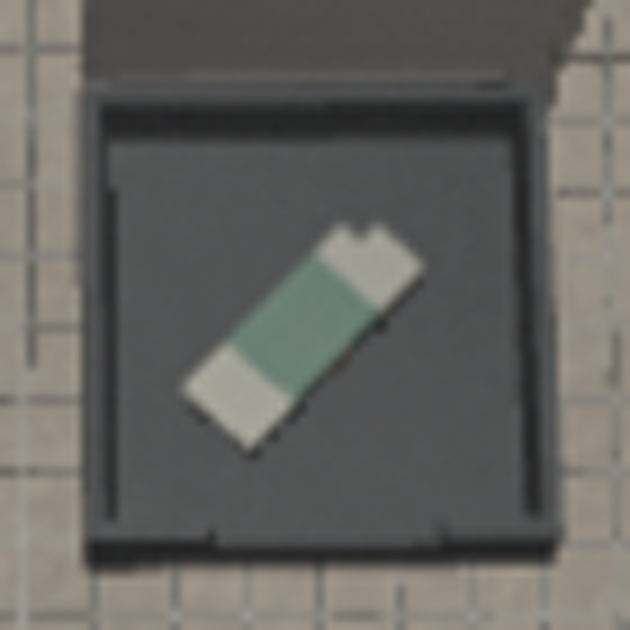

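View pics/s18.png

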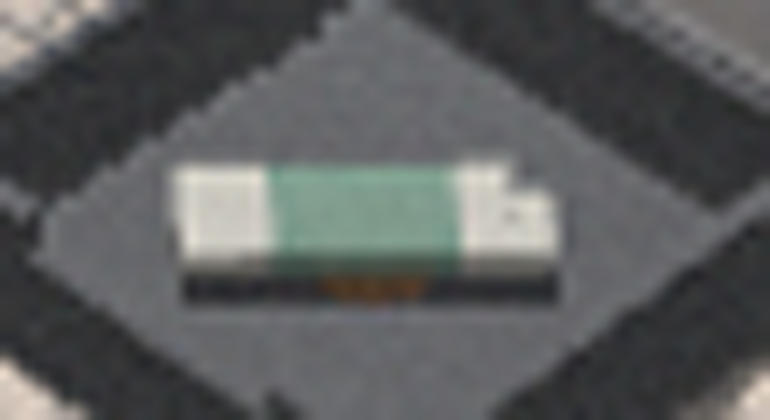

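```bash
python3 - <<'E'
from h import *
a=np.array([onz("top",245+u/9,135+v/9,22)[:2] for u,v in((182,388),(250,450),(424,266))])
print(a.round(1)); c=(a[0]+a[2])/2; d=a[2]-a[1]; w=a[1]-a[0]
print(c,np.linalg.norm(d),np.linalg.norm(w),np.degrees(np.arctan2(d[1],d[0])))
b=np.array([onz("side",255+u/14,195+v/14,22)[:2] for u,v in((172,165),(183,255),(560,248))])
print(b.round(1)); c2=(b[0]+b[2])/2; d=b[2]-b[1]; print(c2,np.linalg.norm(d),np.linalg.norm(b[1]-b[0]),np.degrees(np.arctan2(d[1],d[0])))
# lid angle
st()
E
```

```text
[[ 6.118e+02  2.010e+01]
 [ 5.925e+02 -6.000e-01]
 [ 6.512e+02 -5.450e+01]]
[631.48725265 -17.17555505] 79.73026805224805 28.285063816869044 -42.532197667252156
[[612.5  20. ]
 [594.2  -1.3]
 [653.5 -54.5]]
[632.98436573 -17.22234068] 79.68731442715925 28.076837827126226 -41.87157274578323
13.4 [418.9 146.7 118.6] [-179.92    0.31 -179.3 ] F [-0.1  0.1  0.2] gap 85.3 q [ 13. -15. 115.  -0.  80. -78.]
```

```bash
python3 -c "
from h import *
go(621,-7,50,138)"
```

```text
shift [-0.1998 -0.1561  0.0699] turn 0.7453
```

```bash
python3 -m jog '[[-0.04,-0.031,0.0,0.12,0.6],[-0.08,-0.062,0.01,0.26,0.6],[-0.12,-0.093,0.02,0.4,0.6],[-0.16,-0.124,0.04,0.54,0.6],[-0.1998,-0.1561,0.06,0.68,0.6],[-0.1998,-0.1561,0.07,0.7453,0.6],[-0.1998,-0.1561,0.07,0.7453,0.6],[-0.1998,-0.1561,0.07,0.7453,0.6],[-0.1998,-0.1561,0.07,0.7453,0.6]]' 40; python3 - <<'E'
from h import *
d=snap("side","s19",(210,110,340,240),5);st();go(621,-7,-10,138)
E
```

```text
time: 14.3
tool_pos: [620.2, -6.1, 50.1]
tcp_rot: [179.9, 0.3, 138.1]
ft_force: [-0.5, 0.9, -0.2]
finger_gap: 51.0
14.35 [620.7  -6.   50.7] [179.82   0.31 138.13] F [-0.3 -1.   0.4] gap 51.1 q [ -5.  17.  91.  -0.  72. -53.]
shift [-0.0006 -0.0007  0.0607] turn 0.0023
```

View pics/s19.png

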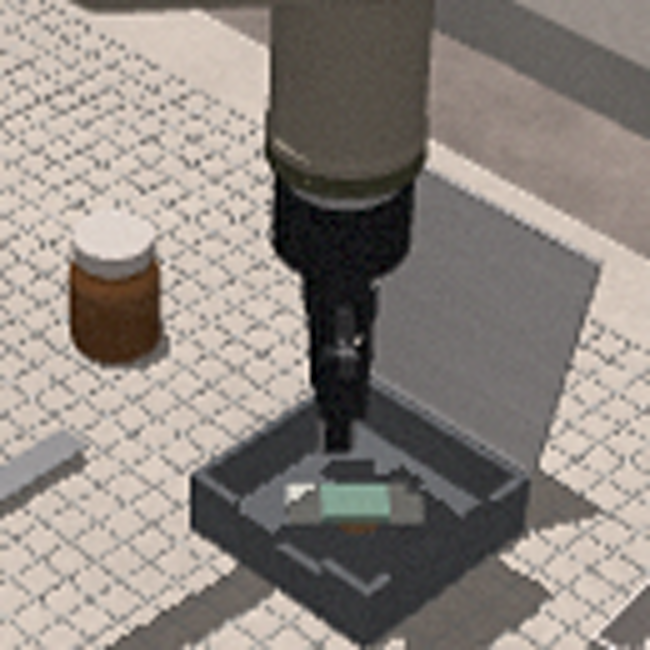

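```bash
python3 -m jog '[[0.005,0,0.03,0,0.6],[0.005,0,0.05,0,0.6],[0.005,0,0.06,0,0.6],[0.005,0,0.06,0,0.6],[0.005,0,0.06,0,0.6]]' 40; python3 - <<'E'
from h import *
d=snap("side","s20",(230,150,330,240),7);st();go(621,-7,-17,138)
E
```

```text
time: 14.85
tool_pos: [618.1, -2.6, -8.0]
tcp_rot: [179.8, 0.4, 138.2]
ft_force: [0.2, -0.3, 0.3]
finger_gap: 50.8
14.9 [618.5  -2.7  -7.6] [179.73   0.43 138.16] F [-0.   0.3  0.1] gap 51.5 q [ -5.  20.  93.  -0.  66. -53.]
shift [-0.0046 -0.0016  0.0095] turn 0.0027
```

View pics/s20.png

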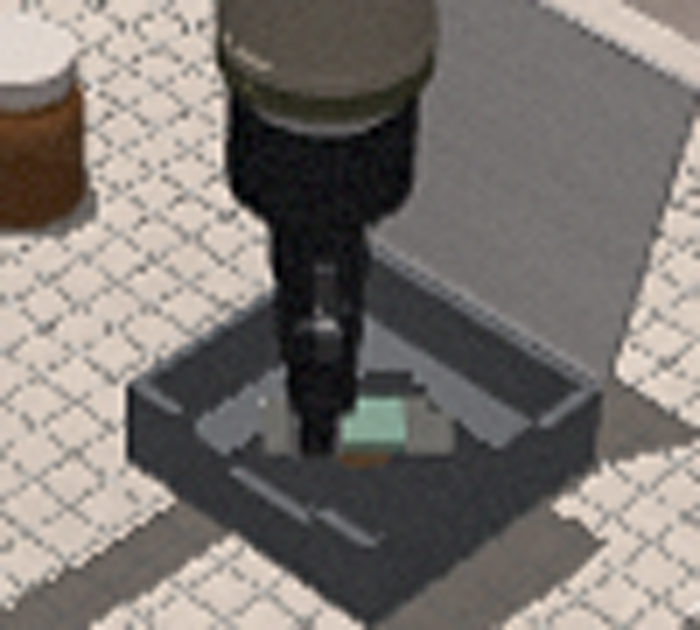

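```bash
python3 - <<'E'
from h import *
for z in (5,15,20,25): print(z,(proj("side",[601.4,-21.6,z])-[230,150])*7)
E
```

```text
5 [311.52101159 487.68817865]
15 [312.46954247 470.58705314]
20 [312.94708738 461.97736468]
25 [313.4268388  453.32789483]
```

```bash
python3 -m jog '[[0,0,0.006,0,0.6],[0,0,0.01,0,0.6],[0,0,0.01,0,0.6],[0,0,0.01,0,0.3],[0,0,0.01,0,0],[0,0,0.01,0,0],[0,0,0.01,0,0],[0,0,0.01,0,0],[0,0,0.01,0,0]]' 40; python3 - <<'E'
from h import *
d=snap("side","s21",(230,150,330,240),7);st();go(621,-7,-17,138)
E
```

```text
time: 15.8
tool_pos: [618.7, -2.8, -17.4]
tcp_rot: [179.7, 0.4, 138.2]
ft_force: [-0.7, -0.1, 3.0]
finger_gap: 26.6
15.85 [618.7  -2.7 -17.4] [179.73   0.43 138.16] F [-0.7 -0.1  1.9] gap 26.3 q [ -5.  21.  93.  -0.  66. -53.]
shift [-0.0046 -0.0016 -0.0004] turn 0.0028
```

View pics/s21.png

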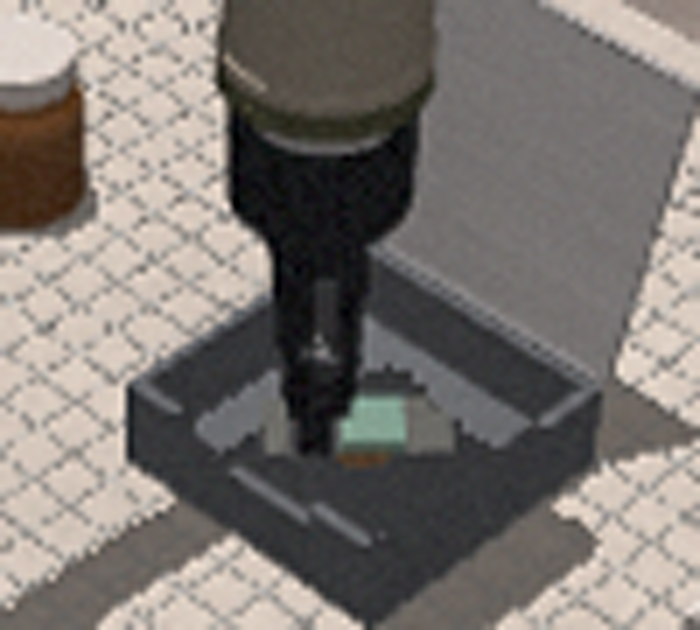

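```bash
python3 -m jog '[[0,0,-0.005,0,0],[0,0,-0.02,0,0],[0,0,-0.04,0,0],[0,0,-0.07,0,0],[0,0,-0.1,0,0],[0,0,-0.12,0,0],[0,0,-0.12,0,0],[0,0,-0.12,0,0],[0,0,-0.12,0,0]]' 40; python3 - <<'E'
from h import *
d=snap("side","s22",(210,110,340,230),6);st();go(630,81,103,90)
E
```

```text
time: 16.75
tool_pos: [616.7, -2.4, 101.3]
tcp_rot: [179.8, 0.3, 138.2]
ft_force: [0.8, -0.3, -1.2]
finger_gap: 26.7
16.8 [616.5  -2.4 100.9] [179.83   0.31 138.16] F [-1.2  0.5 -0.3] gap 26.6 q [ -5.  13.  89.  -0.  77. -53.]
shift [ 0.0456  0.0712 -0.0021] turn 0.8406
```

View pics/s22.png

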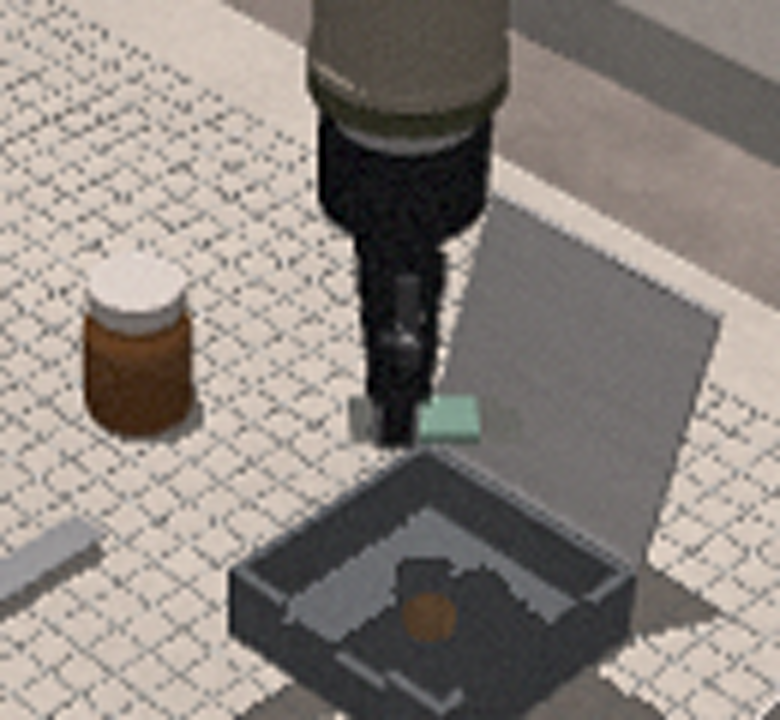

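```bash
python3 -c "
from h import *
go(610,77,90,90)"
```

```text
shift [0.0579 0.0548 0.0108] turn 0.8406
```

```bash
python3 -m jog '[[0.012,0.011,0.0,0.13,0],[0.024,0.022,0.0,0.26,0],[0.036,0.033,0.0,0.39,0],[0.048,0.044,0.005,0.52,0],[0.0579,0.0548,0.0108,0.65,0],[0.0579,0.0548,0.0108,0.78,0],[0.0579,0.0548,0.0108,0.8406,0],[0.0579,0.0548,0.0108,0.8406,0],[0.0579,0.0548,0.0108,0.8406,0]]' 40; python3 -c "
from h import *
st();go(610,77,18,90)"
```

```text
time: 17.7
tool_pos: [609.3, 76.9, 88.9]
tcp_rot: [179.8, 0.1, 90.1]
ft_force: [0.0, 0.1, -0.4]
finger_gap: 26.4
17.7 [609.3  76.9  88.9] [1.7975e+02 8.0000e-02 9.0110e+01] F [ 0.   0.1 -0.4] gap 26.4 q [ 2. 14. 90. -0. 76.  2.]
shift [0.0002 0.0004 0.0709] turn 0.002
```

```bash
python3 -m jog '[[0,0,0.03,0,0],[0,0,0.06,0,0],[0,0,0.07,0,0],[0,0,0.07,0,0],[0,0,0.07,0,0]]' 40; python3 - <<'E'
from h import *
st();d=snap("side","s23",(200,130,320,230),6);snap("top","t23",(225,110,325,205),6);go(610,77,-12.7,90)
E
```

```text
time: 18.2
tool_pos: [610.2, 76.8, 19.9]
tcp_rot: [179.7, 0.1, 90.1]
ft_force: [0.5, -0.7, -0.4]
finger_gap: 26.6
18.2 [610.2  76.8  19.9] [1.797e+02 8.000e-02 9.014e+01] F [ 0.5 -0.7 -0.4] gap 26.6 q [ 2. 18. 92. -0. 69.  2.]
shift [ 0.0002 -0.0014  0.0337] turn 0.0022
```

View pics/s23.png

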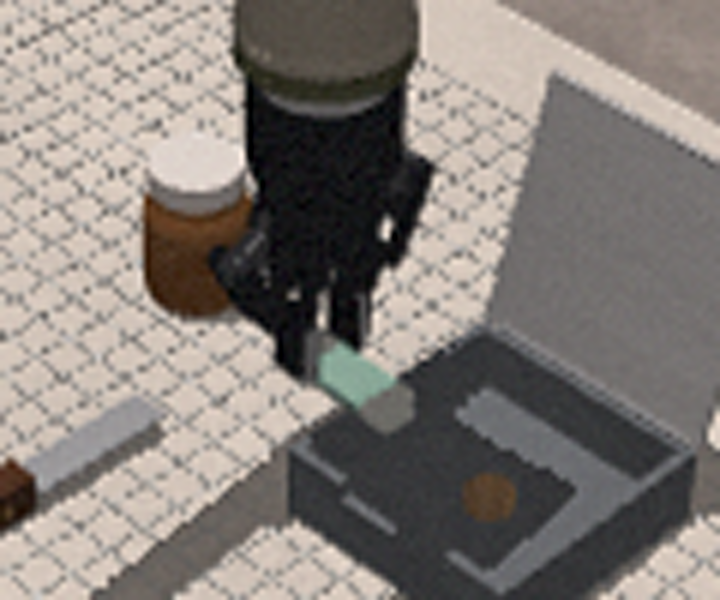

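View pics/t23.png

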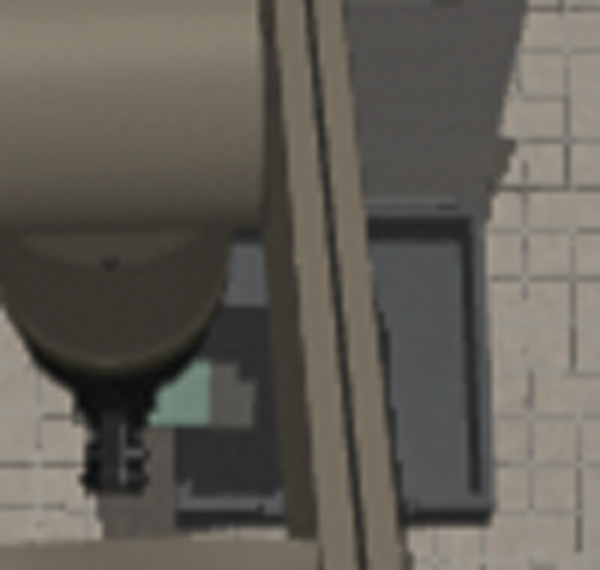

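```bash
python3 -m jog '[[0,0,0.004,0,0],[0,0,0.008,0,0],[0,0,0.011,0,0],[0,0,0.014,0,0],[0,0,0.017,0,0],[0,0,0.02,0,0]]' 25; python3 - <<'E'
from h import *
st();d=snap("side","s24",(200,130,320,230),6);go(610,77,-13,90)
E
```

```text
time: 18.9
tool_pos: [611.9, 78.1, 2.6]
tcp_rot: [179.5, -0.0, 90.1]
ft_force: [-6.4, 5.3, 14.9]
finger_gap: 25.9
18.9 [611.9  78.1   2.6] [ 1.7952e+02 -2.0000e-02  9.0140e+01] F [-6.4  5.3 14.9] gap 25.9 q [ 3. 19. 93. -0. 67.  2.]
shift [-0.0011 -0.0019  0.0151] turn 0.0026
```

View pics/s24.png

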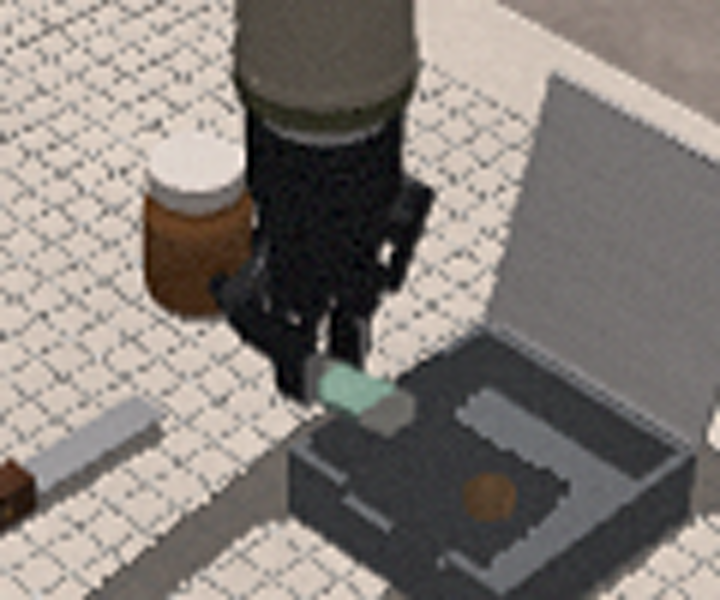

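```bash
python3 -m jog '[[0,0,0.004,0,0],[0,0,0.008,0,0],[0,0,0.011,0,0],[0,0,0.014,0,0],[0,0,0.016,0,0],[0,0,0.016,0,0]]' 25; python3 - <<'E'
from h import *
st();d=snap("side","s25",(200,130,320,230),6);go(610,77,-13,90)
E
```

```text
time: 19.55
tool_pos: [612.8, 78.9, -11.9]
tcp_rot: [179.4, -0.1, 90.2]
ft_force: [-6.5, 3.5, 13.9]
finger_gap: 26.4
19.55 [612.8  78.9 -11.9] [ 1.7943e+02 -6.0000e-02  9.0160e+01] F [-6.5  3.5 13.9] gap 26.4 q [ 3. 20. 93.  0. 66.  2.]
shift [-0.0019 -0.0028  0.0011] turn 0.0029
```

View pics/s25.png

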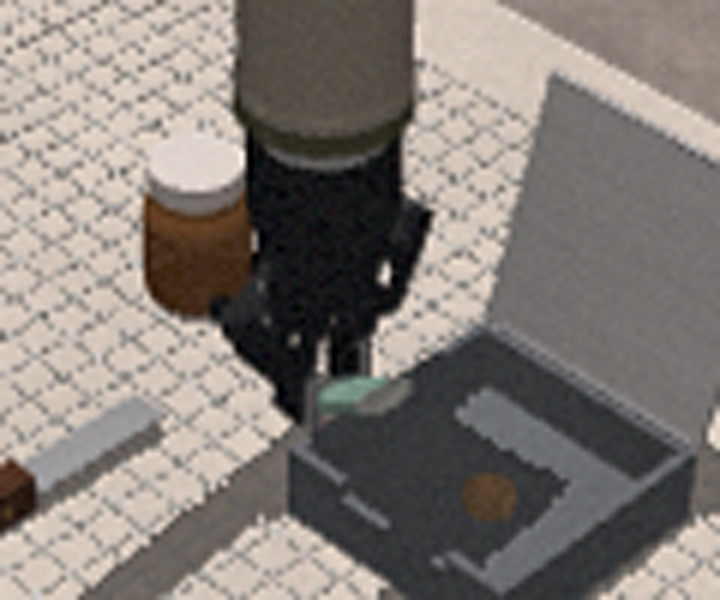

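```bash
python3 -m jog '[[0,0,-0.01,0,0],[0,0,-0.03,0,0],[0,0,-0.07,0,0],[0,0,-0.11,0,0],[0,0,-0.15,0,0],[0,0,-0.15,0,0],[0,0,-0.15,0,0]]' 50; python3 - <<'E'
from h import *
st();d=snap("side","s26",(190,80,320,190),6);go(431,-287,140,90)
E
```

```text
time: 20.3
tool_pos: [612.4, 78.7, 140.0]
tcp_rot: [179.2, -0.1, 90.2]
ft_force: [-0.1, -0.8, -1.1]
finger_gap: 26.6
20.3 [612.4  78.7 140. ] [ 1.7924e+02 -6.0000e-02  9.0160e+01] F [-0.1 -0.8 -1.1] gap 26.6 q [ 3. 11. 87.  0. 81.  2.]
shift [-0.3652 -0.1811 -0.0042] turn 0.0028
```

View pics/s26.png

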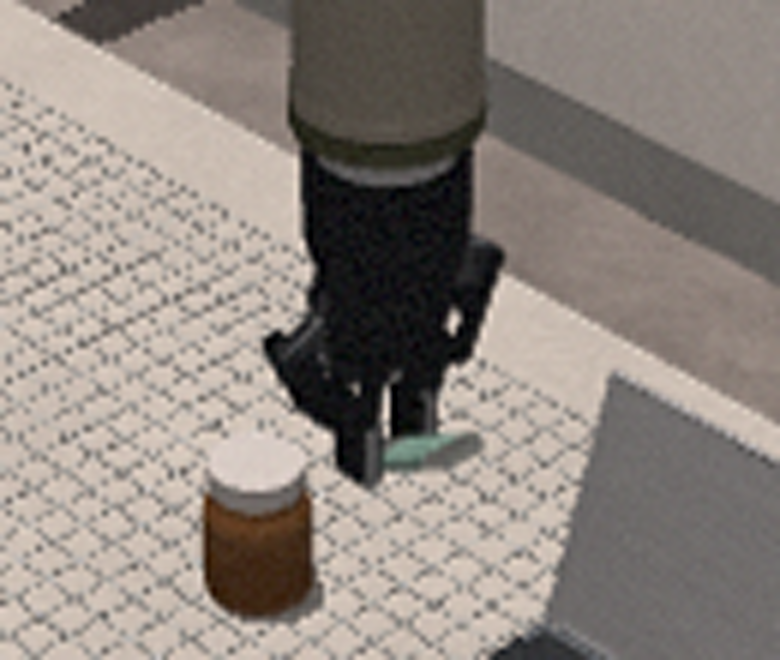

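```bash
python3 -m jog '[[-0.02,-0.01,0,0,0],[-0.05,-0.025,0,0,0],[-0.085,-0.042,0,0,0],[-0.12,-0.06,0,0,0],[-0.155,-0.077,0,0,0],[-0.19,-0.094,0,0,0],[-0.225,-0.112,0,0,0],[-0.26,-0.129,0,0,0],[-0.295,-0.146,0,0,0],[-0.325,-0.161,0,0,0],[-0.35,-0.174,-0.002,0,0],[-0.365,-0.181,-0.004,0,0],[-0.365,-0.181,-0.004,0,0],[-0.365,-0.181,-0.004,0,0],[-0.365,-0.181,-0.004,0,0]]' 50; python3 - <<'E'
from h import *
st();d=snap("side","s27",(250,160,400,300),5);snap("top","t27",(300,170,440,300),5)
E
```

```text
time: 21.85
tool_pos: [431.0, -285.6, 138.7]
tcp_rot: [179.5, -0.1, 90.2]
ft_force: [-0.2, 0.3, -0.6]
finger_gap: 26.3
21.85 [ 431.  -285.6  138.7] [ 1.7951e+02 -1.5000e-01  9.0200e+01] F [-0.2  0.3 -0.6] gap 26.3 q [-40.  -4. 103.   0.  81. -40.]
```

View pics/s27.png

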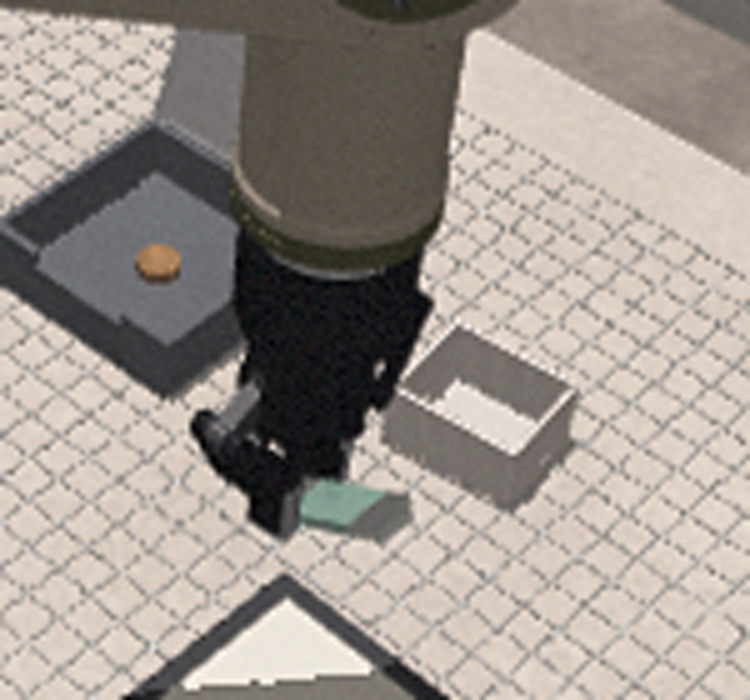

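View pics/t27.png

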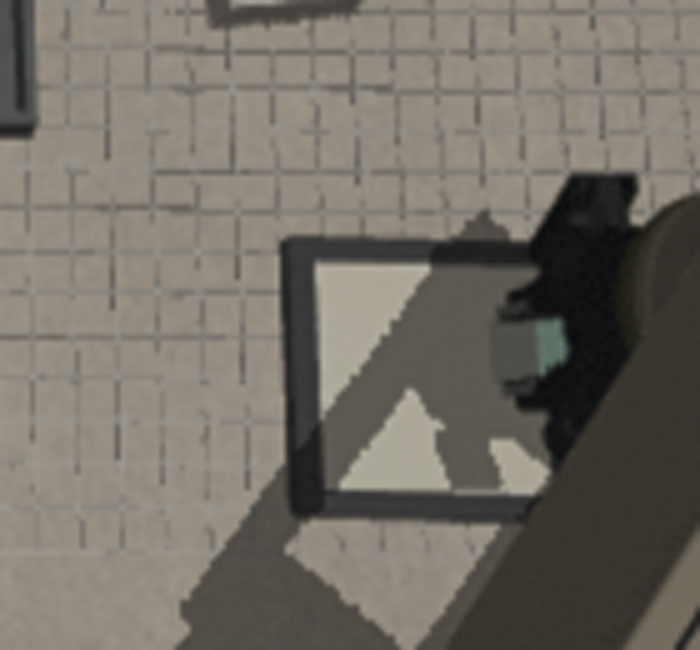

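```bash
cat > ov.py <<'E'
from h import *
def ov(cam,name,c,s,pz,ths,piv,e=19):
    im=load(cam)["pixels"][:,:,::-1]; x0,y0,x1,y1=c
    im=cv2.resize(im[y0:y1,x0:x1],None,fx=s,fy=s,interpolation=cv2.INTER_CUBIC)
    for th,col in ths:
        t=np.radians(th);ux=np.array([0,-np.cos(t),np.sin(t)]);uz=np.array([0,np.sin(t),np.cos(t)]);uy=np.cross(uz,ux)
        C=np.array([*piv,pz])+e*ux
        for zz in(3,-3):
            q=[C+a*ux+b*uy+zz*uz for a,b in((40,-14),(40,6),(32,6),(32,14),(-40,14),(-40,-14))]
            q=np.array([(proj(cam,p)-[x0,y0])*s for p in q]).astype(int)
            cv2.polylines(im,[q],True,col,1)
    cv2.imwrite(f"pics/{name}.png",im)
    print(C)
import sys
ths=[(30,(0,0,255)),(42,(0,255,255))]
ov("side","o1",(285,240,345,280),12,175,ths,(431,-285.6))
ov("top","o2",(385,220,435,260),12,175,ths,(431,-285.6))
E
python3 ov.py
```

```text
[ 431.         -299.71975168  187.71348152]
[ 431.         -299.71975168  187.71348152]
```

View pics/o1.png

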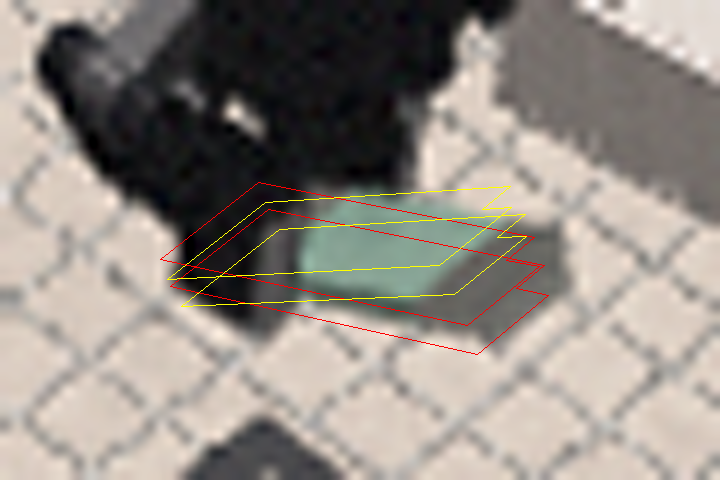

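View pics/o2.png

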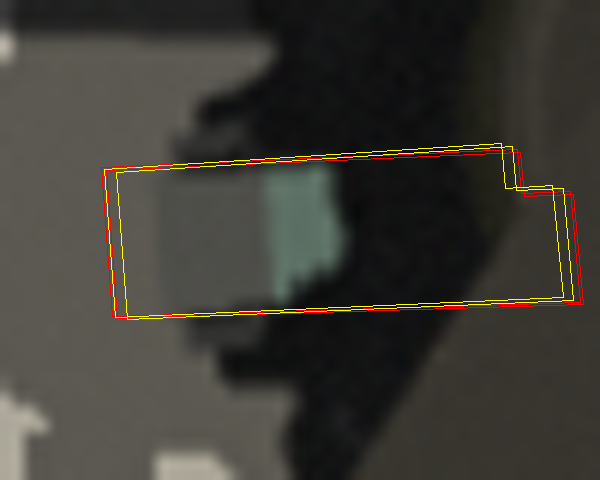

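```bash
cat > fit.py <<'E'
from h import *
from scipy.optimize import least_squares
obs=[("side",(285,240),12,(40,-14,-3),(500,352)),("side",(285,240),12,(20,-14,3),(430,288)),("side",(285,240),12,(20,14,3),(497,222)),
("top",(385,220),12,(-40,14,3),(158,178)),("top",(385,220),12,(-40,-14,3),(165,312)),("top",(385,220),12,(-20,14,3),(265,165)),("top",(385,220),12,(-20,-14,3),(277,303))]
def ax(t,y):
    R=Ro.from_euler("z",y).as_matrix()
    ux=R@np.array([0,-np.cos(t),np.sin(t)]);uz=R@np.array([0,np.sin(t),np.cos(t)]);return ux,np.cross(uz,ux),uz
def f(p):
    ux,uy,uz=ax(p[3],p[4]);o=[]
    for c,org,s,(a,b,z),uv in obs:
        o+=list(proj(c,p[:3]+a*ux+b*uy+z*uz)-org-np.array(uv)/s)
    return o
q=least_squares(f,[431,-300,185,.6,0]);print(q.x[:3].round(1),np.degrees(q.x[3:]).round(1),np.array(q.fun).round(1))
E
python3 fit.py
```

```text
[ 429.6 -307.5  195. ] [26.5 -0.3] [ 0.4 -0.3 -1.3  0.7  1.4 -0.5 -0.5 -0.9 -0.2  0.5  0.2 -0.2  0.1  1. ]
```

```bash
python3 -c "
from h import *
st();go(610,75,139,90)"; python3 -m jog '[[0.03,0.015,0,0,0],[0.07,0.035,0,0,0],[0.11,0.055,0,0,0],[0.15,0.074,0,0,0],[0.19,0.094,0,0,0],[0.23,0.114,0,0,0],[0.27,0.134,0,0,0],[0.31,0.154,0,0,0],[0.34,0.169,0,0,0],[0.36,0.179,0,0,0],[0.361,0.179,0,0,0],[0.361,0.179,0,0,0],[0.361,0.179,0,0,0]]' 50;  python3 -c "
from h import *
st();go(610,75,0,90)"
```

```text
21.95 [ 431.3 -285.7  139.2] [ 1.7947e+02 -1.1000e-01  9.0240e+01] F [-0.4 -0.3 -1.5] gap 26.2 q [-40.  -4. 103.   0.  81. -40.]
shift [0.36   0.1801 0.0025] turn 0.0041
time: 23.25
tool_pos: [608.4, 75.5, 141.3]
tcp_rot: [179.5, -0.1, 90.2]
ft_force: [0.8, -0.2, 0.3]
finger_gap: 26.4
23.25 [608.4  75.5 141.3] [ 1.795e+02 -8.000e-02  9.024e+01] F [ 0.8 -0.2  0.3] gap 26.4 q [ 2. 11. 88.  0. 81.  2.]
shift [-0.0008  0.0004  0.1413] turn 0.0042
```

```bash
python3 -m jog '[[0,0,0.03,0,0],[0,0,0.07,0,0],[0,0,0.11,0,0],[0,0,0.135,0,0],[0,0,0.14,0,0],[0,0,0.14,0,0]]' 25;  python3 -c "
from h import *
st();snap('side','s28',(200,130,320,230),6);go(610,75,-25,90)"
```

```text
time: 23.85
tool_pos: [608.7, 74.9, 0.9]
tcp_rot: [179.6, -0.1, 90.2]
ft_force: [-0.3, -0.3, -0.0]
finger_gap: 26.2
23.85 [608.7  74.9   0.9] [ 1.796e+02 -7.000e-02  9.017e+01] F [-0.3 -0.3 -0. ] gap 26.2 q [ 2. 19. 93.  0. 67.  2.]
shift [-0.0002 -0.0005  0.0275] turn 0.0033
```

View pics/s28.png

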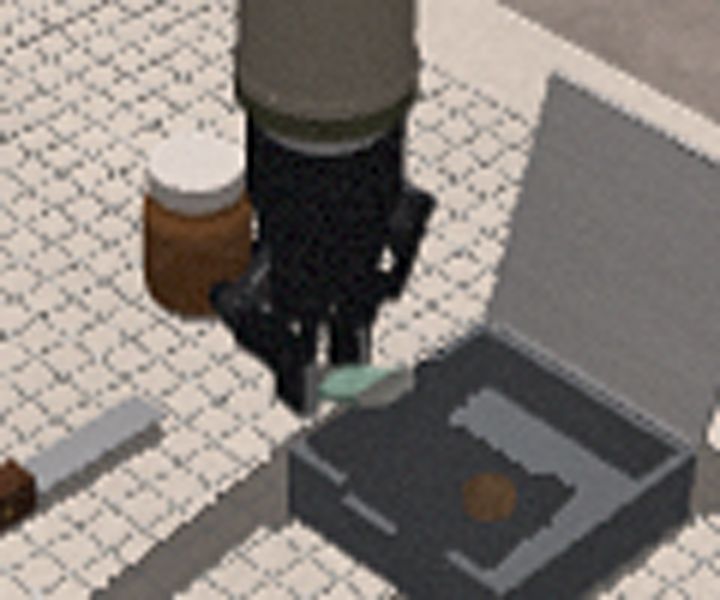

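```bash
python3 -m jog '[[0,0,0.006,0,0],[0,0,0.01,0,0],[0,0,0.013,0,0],[0,0,0.016,0,0],[0,0,0.019,0,0],[0,0,0.022,0,0],[0,0,0.024,0,0]]' 25;  python3 -c "
from h import *
st();snap('side','s29',(200,130,320,230),6);go(610,75,-25,90)"
```

```text
time: 24.6
tool_pos: [613.7, 76.2, -17.5]
tcp_rot: [179.1, -0.1, 90.2]
ft_force: [-3.3, 4.3, 21.8]
finger_gap: 26.5
24.6 [613.7  76.2 -17.5] [ 1.7909e+02 -1.4000e-01  9.0210e+01] F [-3.3  4.3 21.8] gap 26.5 q [ 2. 21. 94.  0. 65.  2.]
shift [-0.0013 -0.0037  0.0072] turn 0.0038
```

View pics/s29.png

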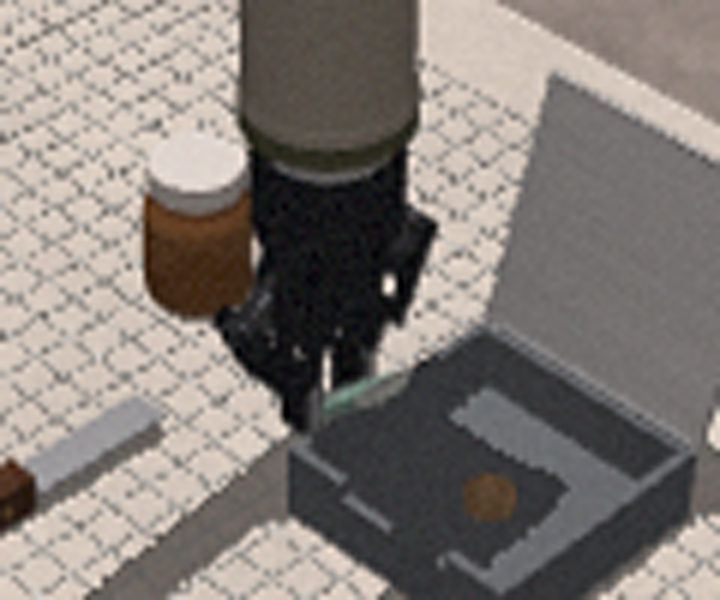

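```bash
python3 -m jog '[[0,0,-0.01,0,0],[0,0,-0.03,0,0],[0,0,-0.07,0,0],[0,0,-0.11,0,0],[0,0,-0.15,0,0],[0,0,-0.15,0,0],[0,0,-0.15,0,0]]' 50; python3 - <<'E'
from h import *
st();d=snap("side","s30",(240,125,290,165),14);snap("top","t30",(210,100,280,180),8);go(431,-285,136,90)
E
```

```text
time: 25.35
tool_pos: [612.5, 76.0, 134.5]
tcp_rot: [178.9, -0.2, 90.2]
ft_force: [-0.4, -0.9, -1.1]
finger_gap: 26.4
25.35 [612.5  76.  134.5] [ 1.7887e+02 -1.5000e-01  9.0220e+01] F [-0.4 -0.9 -1.1] gap 26.4 q [ 2. 11. 88.  0. 80.  2.]
shift [-0.3601 -0.1807 -0.0083] turn 0.0038
```

View pics/s30.png

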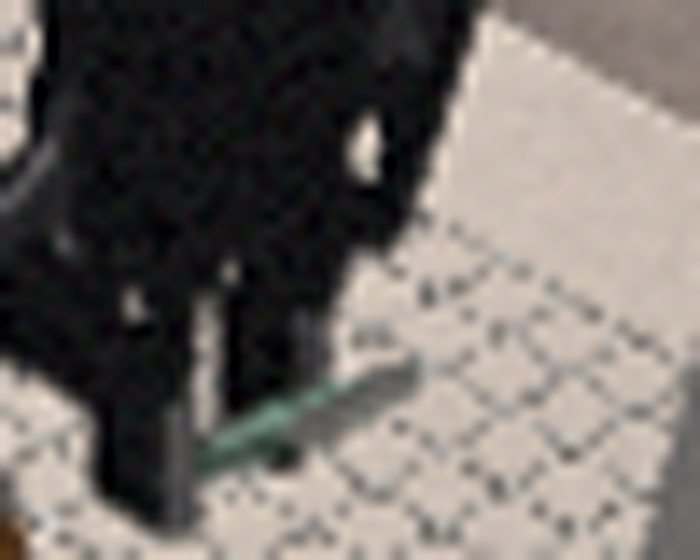

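View pics/t30.png

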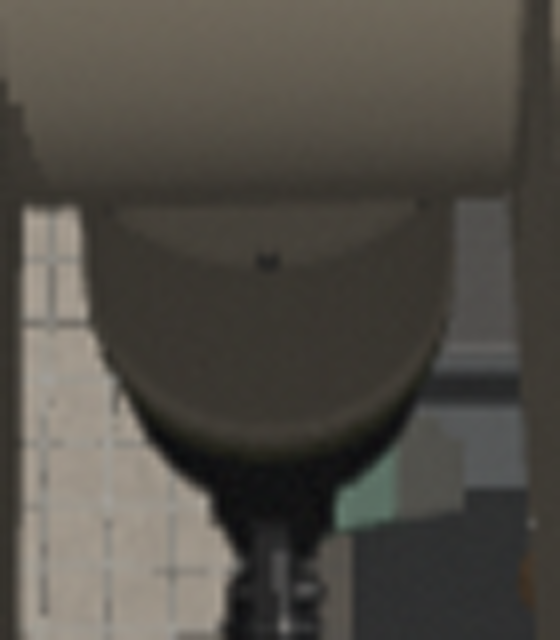

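```bash
python3 -m jog '[[-0.02,-0.01,0,0,0],[-0.05,-0.025,0,0,0],[-0.085,-0.042,0,0,0],[-0.12,-0.06,0,0,0],[-0.155,-0.077,0,0,0],[-0.19,-0.095,0,0,0],[-0.225,-0.112,0,0,0],[-0.26,-0.13,0,0,0],[-0.295,-0.148,0,0,0],[-0.325,-0.163,0,0,0],[-0.345,-0.174,0.004,0,0],[-0.358,-0.181,0.008,0,0],[-0.358,-0.181,0.01,0,0],[-0.358,-0.181,0.01,0,0],[-0.358,-0.181,0.01,0,0]]' 50; python3 - <<'E'
from h import *
st();d=snap("side","s31",(285,240,345,285),12);snap("top","t31",(385,210,445,260),12)
E
```

```text
time: 26.95
tool_pos: [431.2, -281.7, 117.2]
tcp_rot: [179.2, -0.2, 90.3]
ft_force: [-1.2, -0.2, -0.7]
finger_gap: 26.7
26.95 [ 431.2 -281.7  117.2] [179.23  -0.2   90.27] F [-1.2 -0.2 -0.7] gap 26.7 q [-39.  -3. 105.   1.  78. -40.]
```

View pics/s31.png

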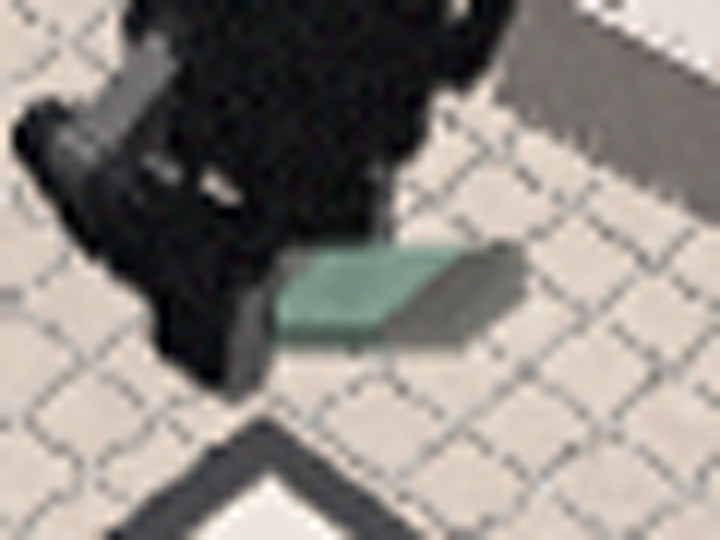

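View pics/t31.png

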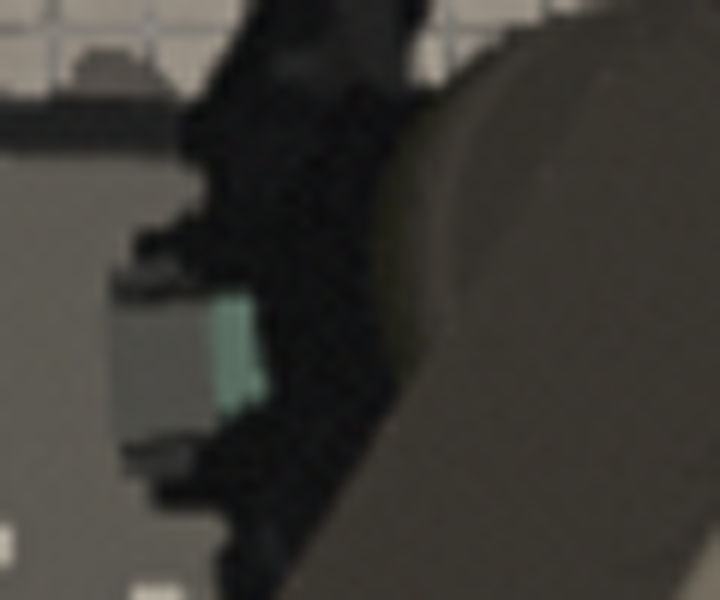

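```bash
python3 - <<'E'
s=open('fit.py').read()
i=s.index("obs=");j=s.index("def ax")
s=s[:i]+'''S=("side",(285,240),12);T=("top",(385,210),12)
obs=[(*S,(40,-14,-3),(455,355)),(*S,(20,-14,3),(380,332)),(*S,(20,14,3),(467,248)),
(*T,(-40,14,3),(110,302)),(*T,(-40,-14,3),(118,437)),(*T,(-20,14,3),(208,293)),(*T,(-20,-14,3),(219,418))]
'''+s[j:]+'''
t,y=q.x[3:]
from h import *
for cam,n,o,sc in(("side","o3",(285,240,345,285),12),("top","o4",(385,210,445,260),12)):
    im=load(cam)["pixels"][:,:,::-1][o[1]:o[3],o[0]:o[2]];im=cv2.resize(im,None,fx=sc,fy=sc,interpolation=cv2.INTER_CUBIC)
    ux,uy,uz=ax(t,y)
    for zz,col in((3,(0,0,255)),(-3,(0,255,255))):
        p=np.array([(proj(cam,q.x[:3]+a*ux+b*uy+zz*uz)-o[:2])*sc for a,b in((40,-14),(40,6),(32,6),(32,14),(20,14),(20,-14),(20,14),(-20,14),(-20,-14),(-20,14),(-40,14),(-40,-14))]).astype(int)
        cv2.polylines(im,[p],True,col,1)
    cv2.imwrite(f"pics/{n}.png",im)
'''
open('fit.py','w').write(s)
E
python3 fit.py
```

```text
[ 432.  -305.   170.8] [48.9 -0.6] [ 0.2 -0.6 -0.3  0.   0.8  0.4 -0.1 -0.6 -0.   0.2 -0.1 -0.4 -0.2  1.4]
```

View pics/o3.png

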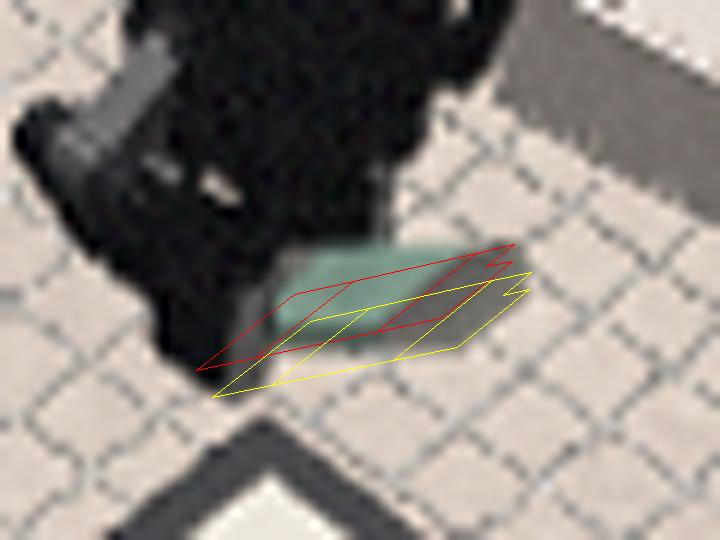

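```bash
python3 - <<'E'
s=open('fit.py').read()
i=s.index("obs=");j=s.index("def ax")
s=s[:i]+'''obs=[(*S,(40,-14,-3),(457,353)),(*S,(20,-14,-3),(375,350)),(*S,(20,-14,3),(380,328)),(*S,(20,14,3),(467,246)),
(*T,(-20,14,3),(208,293)),(*T,(-20,-14,3),(219,418))]
'''+s[j:]
s=s.replace("    return o","    L=lambda c,p_:0\n    ux_=proj('side',p[:3]-5*ux+14*uy+3*uz)-S[1]\n    o.append(ux_[1]-247/12)\n    v=proj('side',p[:3]-5*ux-14*uy-3*uz)-S[1]\n    o.append(v[1]-346/12)\n    return o")
open('fit2.py','w').write(s)
E
python3 fit2.py
```

```text
[ 430.8 -303.2  176.7] [40.7 -3.2] [-0.2  0.1  0.8  0.1 -0.7 -0.5  0.8  0.   0.1 -0.6 -0.6  1.3 -0.1  0.2]
```

View pics/o3.png

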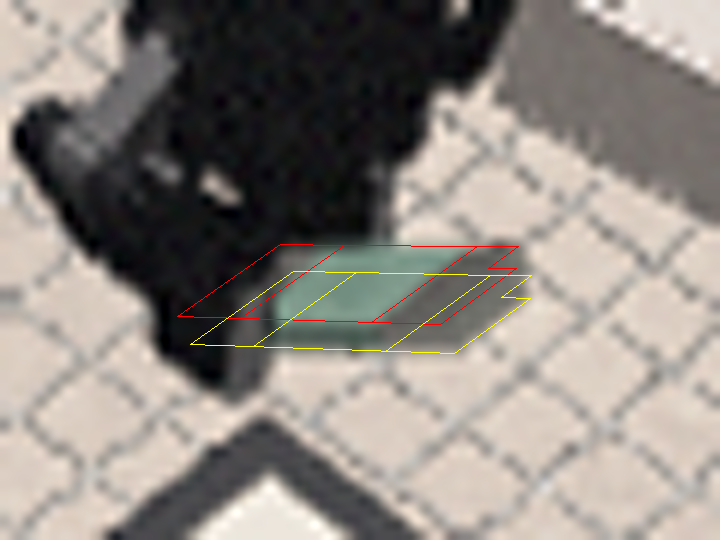

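View pics/o4.png

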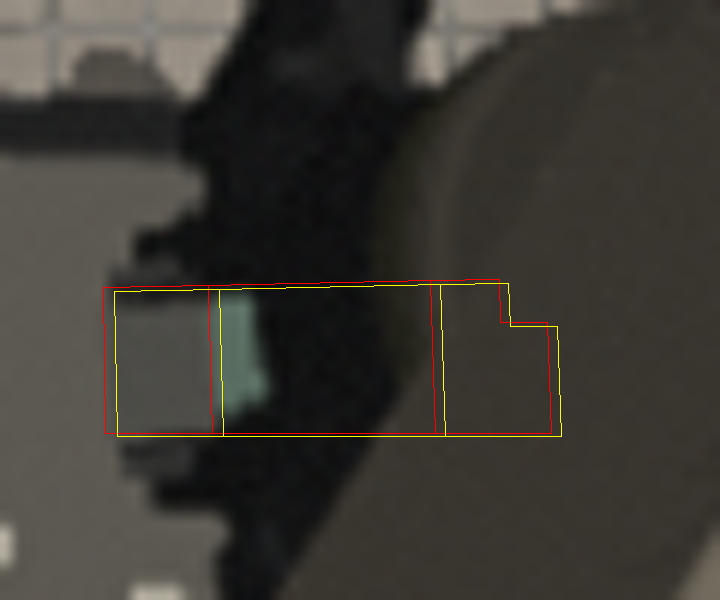

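```bash
python3 -m jog '[[0,0,0,0,0],[0,0,0,0,0],[0,0,0,0,0],[0,0,0,0,0],[0,0,0,0,0],[0,0,0,0,0]]' 50; python3 - <<'E'
from h import *
st();d=snap("side","s32",s=1.5);snap("top","t32",s=1.5);st();print(r.sense()["qd"].round(2))
E
```

```text
time: 27.65
tool_pos: [431.5, -282.0, 117.7]
tcp_rot: [179.2, -0.2, 90.3]
ft_force: [0.2, 0.4, -0.6]
finger_gap: 26.4
27.65 [ 431.5 -282.   117.7] [ 1.7919e+02 -1.5000e-01  9.0290e+01] F [ 0.2  0.4 -0.6] gap 26.4 q [-39.  -3. 105.   1.  78. -40.]
27.75 [ 431.5 -282.   117.7] [ 1.7919e+02 -1.5000e-01  9.0290e+01] F [ 0.2 -0.2 -1.1] gap 26.3 q [-39.  -3. 105.   1.  78. -40.]
[ 0.02  0.06  0.05  0.08  0.04 -0.02]
```

View pics/s32.png

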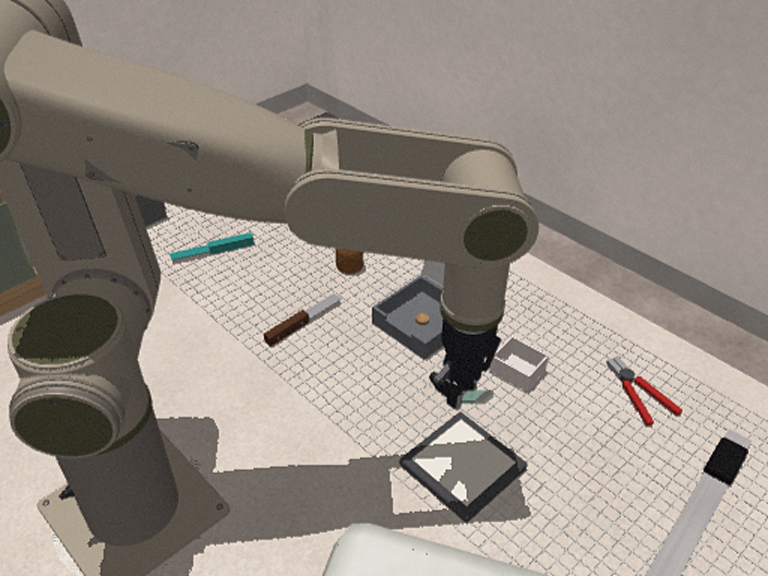

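The picture shows the strip held steady over the panel. The knife lies on the bench around (300,320), the lid is still up behind the arm, and the jar and tub are where they started. I'm handing in.

```bash
python3 -c "
from h import *
print(r.hand_in())"
```

```text
the job is handed in; nothing more can be done
None
```

I handed the job in at about 27.8 s of the 64 s allowed, with the strip held tilted over the light panel; the hand-in reported no verdict.

**What I did**
1. I levered the lid up with the knife in the slot and pushed it past upright. I estimate about 104° from the blade tip's position; I did not measure the lid itself.
2. I laid the knife on the bench and let go.
3. I found the notch, gripped the strip nearer its plain end and lifted it out.
4. I tilted it in the fingers by pressing its notched end on the rim of the box's left wall, because the moves allow no tilting of the hand. One press was too shallow, so I pressed a second time.

**Last checks**
- **Strip:** a fit to both camera views puts its centre at about (431, -303, 177) mm, roughly 3 mm from the panel's centre. The label face is up and the notched end is raised about 41°.
- **Steadiness:** joint speeds were below 0.1°/s and the grip was set to 50 N.
- **Scene:** the knife was flat on the bench and the jar and tub looked unmoved. In the last side picture the arm covered most of the lid and the jar.

**What went wrong or disagreed**
- The fingertips appear in the pictures about 28 mm higher than the reported tool position. My first grasp of the knife closed on air because of this, and I corrected for the offset from then on.
- Finger opening read about 2–3 mm less than the handle's and strip's stated widths.
- An earlier fit of the same final pictures gave 49° of tilt and 171 mm height. Its overlay did not match the strip's edges, so I rejected it; even so, those values are within the limits.

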